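Fit the charged battery pack to the cordless vacuum pump

ROBOT

A 7-joint arm with a two-finger parallel gripper is mounted at the origin on the work surface. World frame = base frame: x ahead of the robot, y to its left, z up, the work surface at z = 0. Lengths are in mm, angles in rad, forces in N, time in s.
With the tool pointing down it reaches from about 425 to 875 mm from the base axis. Payload 8.4 kg.
Tool frame: the origin (TCP) lies at the very end of the fingers, on their centre line; the grasp point (between the pads) lies behind it (env.pinch_z is the z of the grasp point in the tool frame, in mm); z points along the fingers, y is the line along which they close (so a half turn about z gives the same grasp; the last joint's range is limited). The gripper opens to 87 mm and grips with 3 to 60 N. Pads are 19 mm wide; open, the fingers measure 117 mm over their backs; the gripper's body (75 mm by 190 mm) begins 51 mm behind the grasp point.
Start: joints at [-1.271, 0.333, 0.04, 1.465, -0.013, 1.343, -0.059], TCP at [252.401, 598.962, 186.346] pointing down, gripper open.
Joint ranges: [-2.58, 2.58], [-0.38, 2.09], [-1.3, 1.39], [0.25, 2.4], [-1.5, 4.64], [0.08, 2.09], [-2.65, 2.65]. Speed limits (rad/s): [2.22, 2.22, 2.79, 2.79, 3.14, 3.14, 3.14].

INTERFACE

Orientations are given as a unit quaternion [x, y, z, w].
In Python, from bench import env, eyes gives the robot as it stands. The module is installed in compiled form; this text tells all that it offers.
- The arm moves only by the shell command python3 -m pendant 'ROWS' [FORCE]. ROWS is a JSON object of lists of equal length, an entry for each row: "gripper": the opening in per cent of the stroke, from 0 (shut) to 100 (fully open); "xyz": the shift along the tool's x, y, z in m, a list of three; "spin": the turn about the tool's z in rad. In form: {"gripper": [gripper, ...], "xyz": [[tx, ty, tz], ...], "spin": [spin, ...]}. A call has 1 to 20 rows; each row shifts and turns the commanded pose from where the row before left it, along the tool's axes as they then stand; what a row does not reach is not made up. A row lasts 1/8 s, in which the tool goes at most 62.5 mm and 10.7 degrees, less where a joint would pass 70% of its speed; a pose out of reach is approached as far as the arm can. A call with a gripper value outside its range is refused whole. The fingers move at their own pace and stop on an object; FORCE is the grip in N (left out, the last holds). Time passes only in rows, so rows that do not move let the fingers close. It gives the time, the measured TCP pose, the force, the opening and the grip force at its end, in the units of the state.
- env.get_state(): the state, without advancing time (a new reading comes with each control period).
- eyes.snapshot(name): name is "scene" or "side" or "wrist"; returns a dict with "frame" (480x640x3 uint8, blue, green, red), "mtx" (3x3 intrinsics, pixels), "dist_coeffs" ([k1, k2, p1, p2, k3] as OpenCV has them; the pictures are not rectified), "origin" and "orientation" of the camera in the world. Camera axes: x right, y up, looking along -z (the intrinsics and any distortion apply to the point x, -y, -z); pixel columns grow to the right and rows downward; lengths in mm; the calibration is good to about 2 mm. A picture is of the moment at which its call begins. There is no depth.
- env.hand_in(): hands the job in; it is judged then, once.
The state is a dict: "t": time; "joints": joint angles; "dq": joint speeds; "tau": joint torques, N m; "eef_pos": TCP position; "tool_rot": TCP orientation; "ft_force": force on the tool from outside, world axes, zero at the start; "wrist_torque": the same for the moment, N m; "opening": finger opening in mm; "grip_force": force on a finger pad.
Only numpy, scipy, OpenCV 4.12 (cv2) and the standard library are available. Lean on these libraries where they do the work, as an engineer would, in place of code of your own. Each camera call takes 0.05 s, during which the arm holds its last target. There are 200 camera calls.

TASK

Fit the charged battery pack to the cordless vacuum pump: press down the catch of the charger so that the pack springs free, slide the pack off, then slide it contact end first onto the pump's rails until the pump's catch clicks up behind it, and let go. Be gentle throughout: press and push no harder than a firm thumb would, do not wrench or ram the pack, and leave the other things on the bench alone.

Things in the scene. Friction and masses are not known exactly. Their poses are not given: they have to be found in the camera images.
- pack_center (a point): Centre (half-way up) of the battery pack: dark block 92 mm long (x), 60 wide (y), 50 high, about 0.3 kg, ribbed flanks to grip; x points to its contact end. Under it a channel along x, open at both ends, 46.6 mm wide, 12.5 high; two lips 5 mm thick at its lower edges, 37 mm apart, hook under a T rail. It starts caught on the charger, its bottom on the deck. Over 50 N on a mount harms it
- pack_nose (a point): Middle of the pack's contact end face (brass contacts), 46 mm from pack_center along the pack's +x; this end goes onto the mount first
- charger: Charger: low pale desktop dock. Origin on the bench under the centre of a caught pack; x is the slide-on direction (pull off along -x, to the robot's side), z up. Flat deck 45 mm above the bench, 124 mm wide, x = -100 to +54 mm; behind it a block 90 mm high. A caught pack cannot be lifted or pulled off; when 80 mm back from its place it is clear of the rail and can be lifted
- charger_seat (a point): Point on the charger's deck under the centre of a caught pack. The mount: a rail along x with a T head 44 mm wide, 6 to 11 mm above the deck, from 16 mm before this point to 48 mm past it, its front tapering to 34 mm wide at 30 mm before it; at the far end a contact block with a spring plunger that pushes the pack out by up to 12 mm (6 falling to 3 N) once the catch is pressed
- charger_catch_pad (a point): Middle of the top of the charger catch's ribbed thumb pad, 22 x 26 mm, on the deck's middle line 83 mm from the charger's origin along -x (37 mm from the pack's rear face), 12 mm above the deck when up. It moves with the catch
- charger_catch (a joint): Charger's catch: 0 up, 0.010 m fully down. It goes straight down; its hook stands behind the pack's rear end and clears the pack from 6 mm down. Pressing takes 2 to 8 N, more than 25 N damages it. Once the pack has sprung out a few mm it lies on the hook and keeps it down, so the pad can be let go; the catch rises when the pack is away
- pump: Cordless vacuum pump, grey and blue, 285 mm long, 130 wide. Origin on the bench under the nominal centre of a caught pack; x is the slide-on direction (roughly away from the robot), z up. Flat deck 75 mm above the bench, x = -110 to +58 mm; behind it the housing is 120 mm high, sloped display to 140 mm (from x = 70 mm), finned heads to 156 mm (from x = 120 mm)
- pump_seat (a point): Point on the pump's deck under the nominal centre of a caught pack. The mount is the charger's: same rail, catch and plunger (pushes back with 3 to 6 N over the last 12 mm). Catch and contact block share a carrier in slotted holes, so the true place lies up to 7 mm before or past this point and must be felt. The contact block stops the pack 2 mm past the click; over 20 N on it damages it
- pump_rail_front (a point): Front end of the pump's rail, in the middle of its head: 30 mm before pump_seat, 8.5 mm above the deck. The pack can be set down on the deck with its nose 2 mm or more before this point, on top of the catch, which sinks under it at 2 to 3 N, and pushed in from there. Side play on the rail is 1.3 mm, height play 1 mm. Without bearing down, sliding takes 1 to 4 N, the last 12 mm 4 to 10 N
- pump_catch (a joint): Pump's catch: 0 up, 0.010 m down. At least 4 mm down while the pack lies over it; it snaps up to 0 behind the pack's rear end when the pack is home
- bottle: Bystander: amber bottle, 60 mm across, 125 mm high, origin at its base
- flange_stub: Bystander: steel pipe stub with flanges, 40 mm across, 48 mm high, standing, origin at its base
- flange_clamp: Bystander: aluminium ring clamp, about 70 mm across, 22 mm high, lying, origin at its base
- screwdriver: Bystander: screwdriver, 170 mm long, lying, origin at its middle

How it is judged:
By the outcome, as a careful person would: the job done as asked, in the order asked, and still so for the second after the job is handed in, with the robot touching nothing.
It also fails if it takes over 61 s, if anything falls off the work surface, if the arm or the gripper's body presses on something with over 40 N, if the wrist force passes 120 N, or if a joint passes its speed limit or range.

## Working session

There is one attempt and no reset: what is moved stays moved. The work goes in short steps, Python scripts to look and compute and a shell command to move; the robot and the scene stay as the last step left them, time stands still between calls to the robot, and variables do not carry over. Pictures are saved under pics/ and viewed, at most 10 in all, crops included, and the job is handed in when it is done.

```bash
mkdir -p pics; python3 - <<'E'
from bench import env, eyes
import cv2
s=env.get_state(); print({k:s[k] for k in('t','eef_pos','tool_rot','ft_force','opening')}, env.pinch_z)
for n in('scene','side'):
    d=eyes.snapshot(n); cv2.imwrite(f'pics/{n}0.png',d['frame']); print(n,d['mtx'],d['dist_coeffs'],d['origin'],d['orientation'])
E
```

```text
{'t': 0.0, 'eef_pos': array([252.25570849, 598.48252068, 185.46656577]), 'tool_rot': array([ 1.98078762e-01,  9.80185776e-01, -7.99495927e-04, -9.35081720e-05]), 'ft_force': array([-0.8057559 ,  0.11902458, -0.31898432]), 'opening': 86.75157380514825} -18.700000000000003
scene [[539.11727106   0.         314.61781865]
 [  0.         539.11727106 236.16570557]
 [  0.           0.           1.        ]] [-0.09794831  0.          0.          0.          0.        ] [1147.09275835  649.23276747  944.60584979] [0.13212678 0.36487516 0.86021275 0.33082119]
side [[516.21026189   0.         309.22811664]
 [  0.         516.21026189 239.76610721]
 [  0.           0.           1.        ]] [-0.11868981  0.          0.          0.          0.        ] [ -58.38081587 -705.83907448  855.51253617] [ 0.39749648 -0.14468379 -0.31262322  0.85048802]
```

View pics/scene0.png

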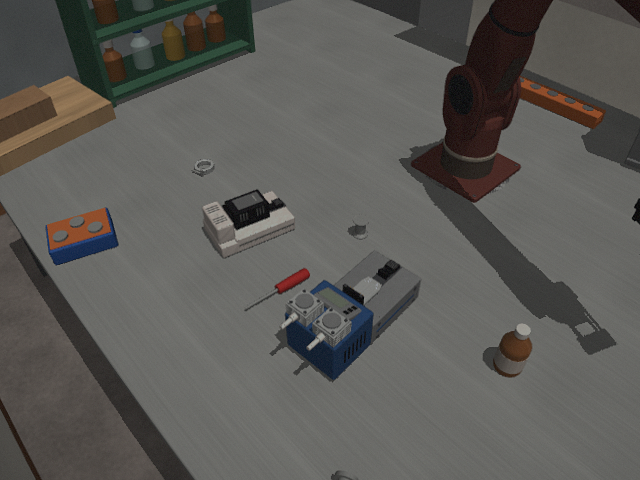

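View pics/side0.png

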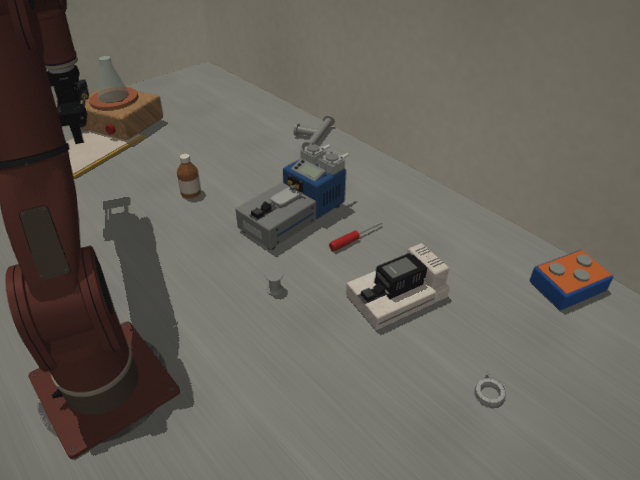

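Both pictures show the charger (scene ~(248,220), side ~(398,285)) with the pack on it, and the pump (scene ~(355,310), side ~(292,195)). I'll enlarge them.

```bash
python3 - <<'E'
import cv2, numpy as np
a=cv2.imread('pics/scene0.png');b=cv2.imread('pics/side0.png')
def c(im,x,y,w,h,s): return cv2.resize(im[y:y+h,x:x+w],None,fx=s,fy=s,interpolation=cv2.INTER_CUBIC)
cv2.imwrite('pics/ch.png',np.hstack([c(a,198,180,100,80,4),c(b,345,240,100,80,4)]))   # 4x: px = x0+u/4
cv2.imwrite('pics/pu.png',np.hstack([c(a,275,240,150,140,2.66),c(b,230,130,150,140,2.66)]))
E
```

```text
(no output)
```

View pics/ch.png

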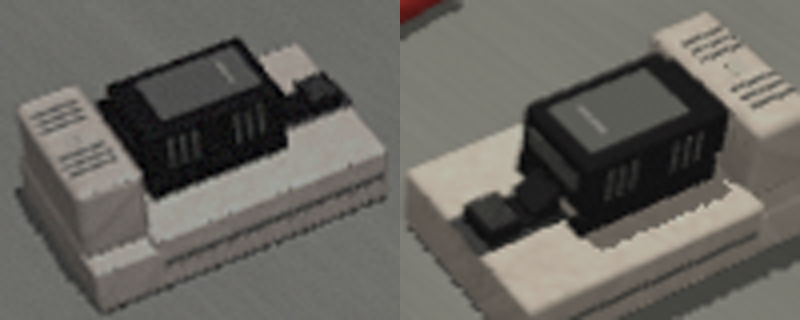

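View pics/pu.png

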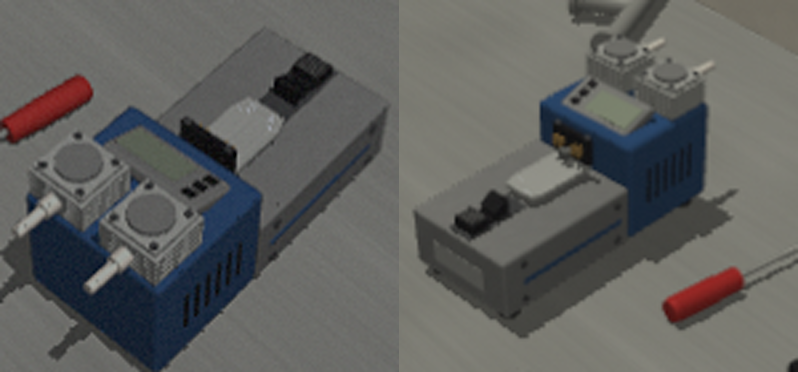

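```bash
cat > h.py <<'E'
import numpy as np, cv2
from scipy.spatial.transform import Rotation as R
from scipy.optimize import least_squares
def proj(d,P):
    Rw=R.from_quat(d['orientation']).as_matrix()
    q=(np.asarray(P,float)-d['origin'])@Rw
    q=q*[1,-1,-1]
    return cv2.projectPoints(q.reshape(-1,1,3),np.zeros(3),np.zeros(3),np.array(d['mtx']),np.array(d['dist_coeffs'],float))[0].reshape(-1,2)
def world(p,P):
    c,s=np.cos(p[2]),np.sin(p[2]);P=np.asarray(P,float)
    return np.c_[p[0]+c*P[:,0]-s*P[:,1],p[1]+s*P[:,0]+c*P[:,1],P[:,2]]
def fit(obs,p0):  # obs: list of (cam,localpts,px)
    f=lambda p:np.concatenate([(proj(d,world(p,P))-px).ravel() for d,P,px in obs])
    r=least_squares(f,p0,loss='soft_l1'); print('pose',r.x[:2].round(1),'yaw',r.x[2].round(4)); print(r.fun.reshape(-1,2).round(1).tolist()); return r.x
E
python3 - <<'E'
from h import *
from bench import eyes
S=eyes.snapshot('scene');D=eyes.snapshot('side')
P=[[-100,62,45],[-100,-62,45],[-83,0,57]]
c=fit([(S,P,[[293.5,216.2],[273,191.2],[278.5,202]]),(D,P,[[347,289.5],[375,319.5],[368.7,292.5]])],[600,-150,0])
P=[[-110,65,75],[-110,-65,75],[-83,0,87]]
p=fit([(S,P,[[420.9,278.7],[373.9,250.2],[393.8,264.8]]),(D,P+[[58,-65,75]],[[236,208.2],[271,228.5],[255.6,210.8],[315,203.3]])],[600,150,0])
E
```

```text
pose [ 617.6 -216.5] yaw 6.0339
[[0.5, 0.8], [0.5, -2.1], [-1.4, -0.9], [-0.1, -8.0], [1.0, -0.3], [-0.6, 0.7]]
pose [595.3 174.4] yaw 0.1064
[[1.2, -1.0], [0.1, -1.2], [-3.2, 1.3], [-1.9, -0.4], [-2.3, 1.3], [3.1, -0.9], [1.2, -3.0]]
```

```bash
python3 -m pendant '{"gripper":[100,100,100,100,100,100,100,100,100,100,100],"xyz":[[-0.044,-0.028,-0.0145],[-0.044,-0.028,-0.0145],[-0.044,-0.028,-0.0145],[-0.044,-0.028,-0.0145],[-0.044,-0.028,-0.0145],[-0.044,-0.028,-0.0145],[-0.044,-0.028,-0.0145],[-0.044,-0.028,-0.0145],[-0.044,-0.028,-0.0145],[-0.044,-0.028,-0.0145],[0,0,0]],"spin":[0,0,0,0,0,0,0,0,0,0,0]}' 
python3 - <<'E'
from bench import env,eyes
import cv2,pickle
d=eyes.snapshot('wrist'); pickle.dump(d,open('w1.pkl','wb')); cv2.imwrite('pics/w1.png',d['frame']); print(d['origin'],d['orientation'],d['mtx'],env.get_state()['joints'])
E
```

```text
t: 1.58
eef_pos: [551.5, 165.2, 332.5]
tool_rot: [0.202, 0.979, -0.0, 0.001]
ft_force: [-0.3, 1.7, 0.1]
opening: 87.1
grip_force: 0.0
[475.88229331 198.09153119 530.70264341] [-0.12817321 -0.08436812  0.54322333  0.82544659] [[340.62509745   0.         318.35504564]
 [  0.         340.62509745 236.92854848]
 [  0.           0.           1.        ]] [-0.72079343  0.14249047  0.40021482  1.42110786 -0.05499635  1.58852817
  0.84272588]
```

View pics/w1.png

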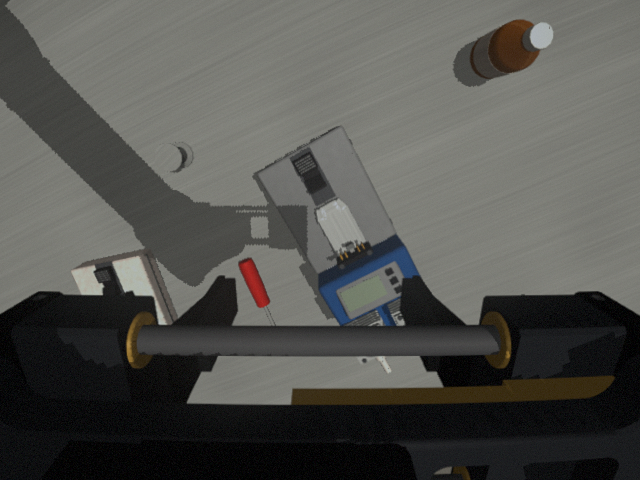

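Wrist view: pump from front corners ~(255,175)/(342,128), rail ~(340,225), catch pad ~(303,160); charger at lower left. Now over to the charger.

```bash
python3 -m pendant '{"gripper":[100,100,100,100,100,100,100,100,100],"xyz":[[-0.0246,-0.047,0.004],[-0.0246,-0.047,0.004],[-0.0246,-0.047,0.004],[-0.0246,-0.047,0.004],[-0.0246,-0.047,0.004],[-0.0246,-0.047,0.004],[-0.0246,-0.047,0.004],[0,0,0],[0,0,0]],"spin":[0,0,0,0,0,0,0,-0.157,0]}' 
python3 - <<'E'
from bench import env,eyes
import cv2,pickle,numpy as np
d=eyes.snapshot('wrist'); pickle.dump(d,open('w2.pkl','wb'))
w=pickle.load(open('w1.pkl','rb'))
f=d['frame']
c=lambda im,x,y,w,h,s:cv2.resize(im[y:y+h,x:x+w],None,fx=s,fy=s,interpolation=cv2.INTER_CUBIC)
cv2.imwrite('pics/w2.png',f); cv2.imwrite('pics/pw.png',c(w['frame'],245,120,200,150,4))
E
```

```text
t: 2.75
eef_pos: [580.2, -198.7, 302.7]
tool_rot: [0.12, 0.993, 0.0, -0.001]
ft_force: [0.2, 0.3, -0.1]
opening: 87.1
grip_force: 0.0
```

View pics/w2.png

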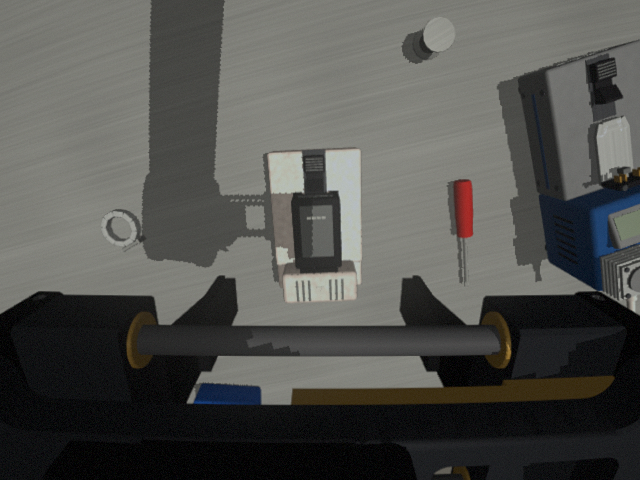

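View pics/pw.png

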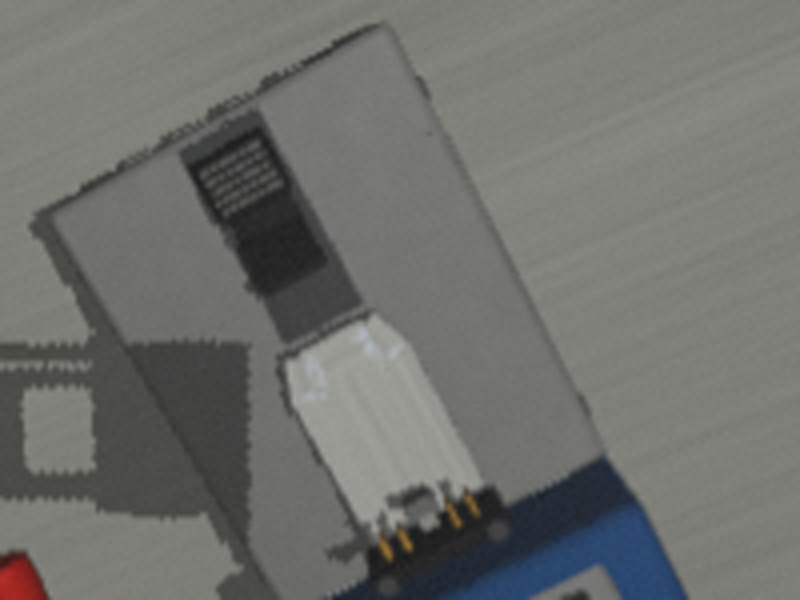

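The charger is squarely below the camera (deck front corners (268,150),(361,149), pad (315,163), pack rear corners (293,193),(341,193)); the crop gives the pump's deck corners, rail front (285,352)-(372,312) and pad (240,178).

```bash
python3 - <<'E'
from h import *
import pickle
from bench import eyes,env
W1=pickle.load(open('w1.pkl','rb'));W2=pickle.load(open('w2.pkl','rb'));S=eyes.snapshot('scene');D=eyes.snapshot('side')
P=[[-100,62,45],[-100,-62,45],[-83,0,57]]
w=(W2,P+[[-46,-30,95],[-46,30,95]],[[361,149],[268,150],[315,163],[293,193],[341,193]])
a=(S,P,[[293.5,216.2],[273,191.2],[278.5,202]]);b=(D,P[1:],[[375,319.5],[368.7,292.5]])
c=fit([w],[617,-216,-.25]);fit([w,a,b],c)
P=[[-110,65,75],[-110,-65,75]]
w=(W1,P+[[58,65,75],[-30,-17,86],[-30,17,86]],[[341.2,126],[257.5,172.5],[396.2,234.5],[316.2,208],[338,198]])
a=(S,P,[[420.9,278.7],[373.9,250.2]]);b=(D,P,[[236,208.2],[271,228.5]])
p=fit([w],[595,175,.1]);p=fit([w,a,b],p)
for s in(-7,0,7):print(proj(W1,world(p,[[-83+s,0,87]])))
s=env.get_state();print(s['eef_pos'],s['tool_rot'])
E
```

```text
pose [ 619.1 -209.1] yaw -0.209
[[1.6, -2.5], [-0.5, -0.3], [0.4, -0.9], [-1.6, 3.8], [0.1, 2.2]]
pose [ 619.2 -210. ] yaw -0.2167
[[1.5, -1.9], [-0.5, -0.4], [0.2, -0.7], [-2.1, 3.9], [-0.3, 2.7], [1.9, 1.3], [0.3, -1.2], [-0.7, -0.0], [0.9, -1.8], [-1.6, -0.4]]
pose [597.6 173.4] yaw 0.0863
[[1.2, -1.8], [-2.2, 0.2], [0.6, 0.3], [-0.6, 1.6], [0.2, -0.3]]
pose [598.1 173.4] yaw 0.0915
[[0.8, -1.4], [-2.3, 1.0], [0.8, 0.3], [-0.5, 2.0], [0.2, 0.1], [0.3, 0.0], [-0.3, -0.7], [-0.9, -1.0], [-1.8, 0.9]]
[[304.83802747 163.96408497]]
[[307.48755117 168.7972939 ]]
[[310.11678144 173.59494037]]
[ 580.41150999 -198.19782129  303.15981594] [ 1.20855303e-01  9.92670061e-01  3.52168745e-04 -1.47504800e-04]
```

```bash
python3 -m pendant '{"gripper":[0,0,0,0,0,0,0,0],"xyz":[[0.0106,-0.0011,0.03],[0.0106,-0.0011,0.05],[0.0106,-0.0011,0.05],[0.0107,-0.001,0.05],[0,0,0.035],[0,0,0.016],[0,0,0.006],[0,0,0]],"spin":[0,0,0,0,0,0,0,0]}' 20
python3 - <<'E'
from bench import eyes
import cv2,numpy as np
a=eyes.snapshot('scene')['frame'][160:270,190:310];b=eyes.snapshot('side')['frame'][230:340,335:455]
cv2.imwrite('pics/pr.png',cv2.resize(np.hstack([a,b]),None,fx=3.3,fy=3.3,interpolation=cv2.INTER_CUBIC))
E
```

```text
t: 3.9
eef_pos: [538.5, -194.0, 67.2]
tool_rot: [0.121, 0.993, -0.0, 0.001]
ft_force: [-0.3, 0.5, -0.5]
opening: 14.8
grip_force: 0.0
```

View pics/pr.png

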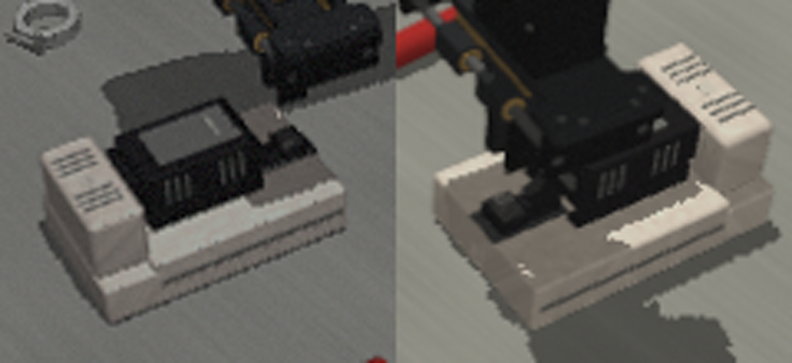

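Fingers hover above the pad (scene tip ~(290,97), pad ~(290,140) in the crop); check against prediction.

```bash
python3 - <<'E'
from h import *
from bench import eyes,env
e=env.get_state();print(e['eef_pos'],e['ft_force'],e['opening'])
S=eyes.snapshot('scene');D=eyes.snapshot('side')
T=e['eef_pos']
for z in(0,-10.,-20):
  t=T+[0,0,z];print(z,((proj(S,[t])-[190,160])*3.3).round(),((proj(D,[t])-[335,230])*3.3+[396,0]).round())
E
```

```text
[ 538.71472009 -194.22253674   67.59975016] [ 0.16480083  0.74620203 -0.44731231] 6.78790537478685
0 [[286. 127.]] [[506. 195.]]
-10.0 [[287. 137.]] [[505. 205.]]
-20 [[288. 147.]] [[504. 216.]]
```

```bash
python3 -m pendant '{"gripper":[0,0,0,0,0],"xyz":[[0,0,0.005],[0,0,0.003],[0,0,0.003],[0,0,0.002],[0,0,0]],"spin":[0,0,0,0,0]}'; python3 -m pendant '{"gripper":[0,0,0,0],"xyz":[[0,0,0.002],[0,0,0.0015],[0,0,0.0015],[0,0,0]],"spin":[0,0,0,0]}'
```

```text
t: 4.72
eef_pos: [537.6, -194.0, 53.2]
tool_rot: [0.121, 0.993, -0.0, -0.0]
ft_force: [1.1, 0.6, -0.2]
opening: 0.2
grip_force: 0.0
t: 5.22
eef_pos: [537.7, -193.9, 48.2]
tool_rot: [0.121, 0.993, -0.0, -0.0]
ft_force: [1.0, -0.2, 0.0]
opening: 0.6
grip_force: 0.0
```

```bash
python3 - <<'E'
from h import *
from bench import eyes,env
S=eyes.snapshot('scene');D=eyes.snapshot('side')
for d,n,(x,y,w,h) in((S,'scene',(228,188,30,36)),(D,'side',(392,255,30,35))):
  o=cv2.imread(f'pics/{n}0.png');r=cv2.matchTemplate(d['frame'],o[y:y+h,x:x+w],cv2.TM_CCOEFF_NORMED);r=r[y-15:y+16,x-15:x+16]
  m=cv2.minMaxLoc(r);print(n,m[1],m[3][0]-15,m[3][1]-15)
  c=world([619.2,-210,-.22],[[0,0,95],[-12,0,95]]);print(np.diff(proj(d,c),axis=0))
for i in range(4):
  e=env.get_state();print(e['ft_force'],e['eef_pos'],e['tau'].round(1))
a=S['frame'][165:255,220:310];b=D['frame'][245:335,340:430]
cv2.imwrite('pics/pr2.png',cv2.resize(np.hstack([a,b]),None,fx=4.4,fy=4.4,interpolation=cv2.INTER_CUBIC))
E
```

```text
scene 0.8754768371582031 0 0
[[ 4.50903087 -1.61851363]]
side 0.5701316595077515 0 0
[[-4.54416981  1.78111488]]
[ 0.91680581 -0.30248539 -0.58215978] [ 537.77388184 -194.00343926   48.39184944] [ -0.  -50.9   7.8 -34.8   0.1   0.1   0. ]
[ 0.91680581 -0.30248539 -0.58215978] [ 537.77388184 -194.00343926   48.39184944] [ -0.  -50.9   7.8 -34.8   0.1   0.1   0. ]
[ 0.91680581 -0.30248539 -0.58215978] [ 537.77388184 -194.00343926   48.39184944] [ -0.  -50.9   7.8 -34.8   0.1   0.1   0. ]
[ 0.91680581 -0.30248539 -0.58215978] [ 537.77388184 -194.00343926   48.39184944] [ -0.  -50.9   7.8 -34.8   0.1   0.1   0. ]
```

View pics/pr2.png

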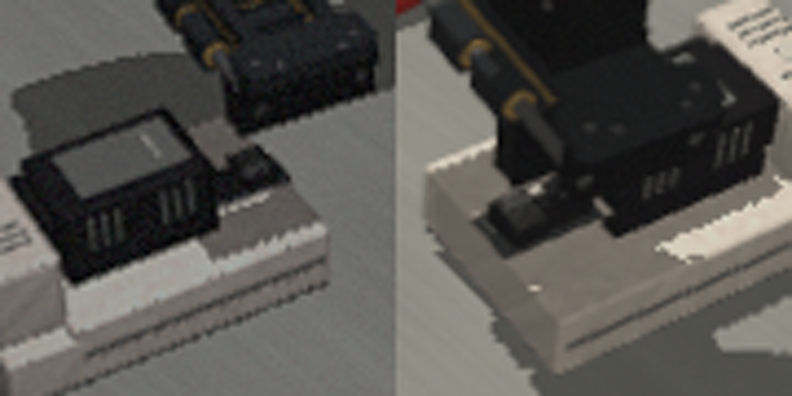

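The view shows a gap between the closed fingertips (scene ~(245,128)) and the pad (~(252,160)): pack still caught. The tips are about 20 mm higher than assumed, so I'll go on down feeling for the pad.

```bash
python3 -m pendant '{"gripper":[0,0,0,0],"xyz":[[0,0,0.0025],[0,0,0.0025],[0,0,0.002],[0,0,0]],"spin":[0,0,0,0]}'; python3 -m pendant '{"gripper":[0,0,0,0],"xyz":[[0,0,0.002],[0,0,0.002],[0,0,0.001],[0,0,0]],"spin":[0,0,0,0]}'
```

```text
t: 5.82
eef_pos: [537.6, -194.0, 41.1]
tool_rot: [0.121, 0.993, -0.0, -0.0]
ft_force: [-0.4, 0.4, -0.8]
opening: 0.3
grip_force: 0.0
t: 6.32
eef_pos: [537.7, -194.0, 36.3]
tool_rot: [0.121, 0.993, -0.0, -0.0]
ft_force: [0.6, -0.4, -0.0]
opening: 0.4
grip_force: 0.0
```

```bash
python3 - <<'E'
from h import *
from bench import eyes,env
S=eyes.snapshot('scene');D=eyes.snapshot('side');W=eyes.snapshot('wrist')
f=lambda p:np.r_[proj(S,[p])[0]-[274.5,194.5],proj(D,[p])[0]-[368.2,287]]
r=least_squares(f,[538,-194,60]);print(r.x,r.fun)
P=np.array([[537.7,-194,z] for z in(36,48,60,75,100)]);print(proj(S,P).round(1).tolist(),proj(D,P).round(1).tolist())
print(W['origin'],env.get_state()['eef_pos'])
cv2.imwrite('pics/w3.png',W['frame'])
# silhouettes: changes between the earlier (pr2) view and now are not needed; print dark runs up the tcp line
for n,d in(('S',S),('D',D)):
  print(n,[int(d['frame'][int(round(v)),int(round(u))].mean()) for u,v in proj(d,[[537.7,-194,z] for z in range(20,140,6)])])
a=S['frame'][170:245,225:300];b=D['frame'][255:330,335:410]
a=cv2.resize(a,None,fx=5.3,fy=5.3,interpolation=cv2.INTER_CUBIC);b=cv2.resize(b,None,fx=5.3,fy=5.3,interpolation=cv2.INTER_CUBIC)
w=cv2.resize(W['frame'],(267,200))
m=np.clip(np.hstack([a,b]).astype(float)*1.8,0,255).astype('uint8')
top=np.zeros((200,m.shape[1],3),'uint8')
top[:,:267]=w
c=cv2.resize(np.clip(W['frame'][130:330,180:460]*1.6,0,255).astype('uint8'),(280,200));top[:,270:550]=c
cv2.imwrite('pics/last.png',np.vstack([top,m]))
E
```

```text
[ 537.554423   -197.81397368   77.40853989] [ 1.52409875  0.13522649  1.28929603 -0.10439516]
[[277.9, 207.8], [277.7, 204.3], [277.4, 200.7], [277.0, 196.1], [276.4, 188.4]] [[366.9, 299.4], [367.3, 295.5], [367.7, 291.6], [368.2, 286.7], [369.0, 278.3]]
[ 458.28397097 -174.24611196  234.84364432] [ 537.78589693 -193.99861016   36.40478289]
S [86, 145, 128, 17, 26, 31, 34, 34, 18, 11, 14, 14, 8, 18, 23, 29, 34, 35, 37, 22]
D [112, 102, 32, 21, 27, 41, 43, 41, 18, 19, 16, 17, 16, 23, 42, 49, 41, 61, 30, 49]
```

```bash
python3 -m pendant '{"gripper":[0,0,0,0],"xyz":[[0,0,0.0015],[0,0,0.0015],[0,0,0.001],[0,0,0]],"spin":[0,0,0,0]}'; python3 -m pendant '{"gripper":[0,0,0,0],"xyz":[[0,0,0.0015],[0,0,0.0015],[0,0,0.001],[0,0,0]],"spin":[0,0,0,0]}'
```

```text
t: 6.98
eef_pos: [537.7, -194.0, 32.3]
tool_rot: [0.121, 0.993, -0.0, -0.0]
ft_force: [0.7, -0.6, 0.7]
opening: 0.5
grip_force: 0.0
t: 7.48
eef_pos: [537.7, -194.0, 28.2]
tool_rot: [0.121, 0.993, -0.0, -0.0]
ft_force: [0.1, -0.6, -0.4]
opening: 0.6
grip_force: 0.0
```

```bash
python3 - <<'E'
from h import *
import pickle
W=pickle.load(open('w1.pkl','rb'))
T=np.array([551.5,165.2,332.5]);ty=np.array([.396,.918,0])
for z in(0,20,30,40):
  print(z,proj(W,[T+[0,0,z]-43.5*ty,T+[0,0,z]+43.5*ty]).round().tolist())
f=cv2.imread('pics/w3.png');g=f.mean(2).astype(int)
for v in range(230,330,8):print(v,g[v,290:350:4].tolist())
from bench import eyes
d=eyes.snapshot('wrist');g=d['frame'].mean(2)
print('diff rows',[(v,int(abs(g[v,300:335]-f.mean(2)[v,300:335]).mean())) for v in range(150,330,8)])
E
```

```text
0 [[249.0, 266.0], [387.0, 266.0]]
20 [[242.0, 280.0], [394.0, 280.0]]
30 [[238.0, 287.0], [397.0, 287.0]]
40 [[234.0, 296.0], [402.0, 296.0]]
230 [84, 82, 83, 85, 83, 82, 81, 86, 83, 81, 82, 85, 84, 82, 82]
238 [78, 80, 82, 80, 81, 81, 87, 86, 84, 80, 82, 83, 82, 84, 84]
246 [83, 85, 84, 85, 85, 76, 71, 74, 70, 67, 65, 62, 53, 71, 94]
254 [109, 48, 45, 44, 44, 42, 49, 44, 48, 52, 67, 55, 48, 96, 146]
262 [115, 41, 30, 27, 29, 30, 33, 25, 34, 31, 32, 32, 35, 59, 111]
270 [113, 43, 32, 30, 28, 31, 29, 31, 34, 36, 39, 48, 32, 87, 191]
278 [110, 53, 32, 22, 29, 40, 34, 43, 41, 40, 24, 30, 43, 85, 191]
286 [113, 78, 29, 21, 25, 27, 20, 26, 29, 26, 25, 26, 34, 74, 191]
294 [112, 105, 22, 24, 24, 28, 21, 39, 22, 26, 21, 28, 29, 66, 189]
302 [25, 26, 19, 22, 23, 23, 24, 27, 21, 26, 24, 21, 29, 29, 25]
310 [25, 25, 23, 21, 21, 25, 21, 25, 23, 19, 26, 16, 22, 27, 22]
318 [19, 23, 26, 59, 20, 20, 21, 24, 19, 19, 14, 39, 34, 27, 26]
326 [20, 19, 33, 75, 26, 30, 23, 32, 29, 29, 29, 44, 39, 23, 18]
diff rows [(150, 1), (158, 1), (166, 2), (174, 1), (182, 2), (190, 1), (198, 1), (206, 1), (214, 2), (222, 9), (230, 1), (238, 2), (246, 10), (254, 3), (262, 14), (270, 6), (278, 3), (286, 3), (294, 3), (302, 2), (310, 4), (318, 2), (326, 2)]
```

```bash
python3 -m pendant '{"gripper":[0,0,0,0,0],"xyz":[[0.005,0,0],[0,0,0.0015],[0,0,0.0015],[0,0,0],[0,0,0]],"spin":[0,0,0,0,0]}'; python3 -m pendant '{"gripper":[0,0,0,0],"xyz":[[0,0,0.001],[0,0,0.001],[0,0,0.001],[0,0,0]],"spin":[0,0,0,0]}'
```

```text
t: 8.15
eef_pos: [533.0, -192.8, 25.4]
tool_rot: [0.121, 0.993, -0.0, 0.0]
ft_force: [-0.1, 0.7, -0.2]
opening: 0.3
grip_force: 0.0
t: 8.65
eef_pos: [532.8, -192.8, 22.2]
tool_rot: [0.121, 0.993, -0.0, -0.0]
ft_force: [-0.4, -0.0, -0.3]
opening: 0.3
grip_force: 0.0
```

```bash
python3 - <<'E'
from h import *
from bench import eyes,env
d=eyes.snapshot('wrist');e=env.get_state();T=e['eef_pos'];M=R.from_quat(e['tool_rot']).as_matrix()
print(T,e['ft_force'])
for dz in(0,10,20,30,40):print(dz,proj(d,[T+M@[9.5,0,-dz],T+M@[-9.5,0,-dz],T+M@[9.5,-13,-dz],T+M@[9.5,13,-dz]]).round().tolist())
g=d['frame'].mean(2).astype(int)
for v in range(160,300,6):print(v,g[v,270:366:5].tolist())
S=eyes.snapshot('scene');D=eyes.snapshot('side')
a=S['frame'][170:245,225:300];b=D['frame'][255:330,335:410]
r=lambda im,s:cv2.resize(im,s,interpolation=cv2.INTER_CUBIC)
m=np.hstack([r(a,(400,400)),r(b,(400,400))]);c=np.hstack([r(d['frame'][160:310,220:420],(267,200)),r(d['frame'],(267,200)),np.zeros((200,266,3),'uint8')])
cv2.imwrite('pics/last.png',np.clip(np.vstack([c,m])*1.7,0,255).astype('uint8'))
E
```

```text
[ 532.87090977 -192.79415736   22.30754356] [-0.18905775 -0.37464034 -0.32989845]
0 [[318.0, 252.0], [318.0, 280.0], [297.0, 252.0], [339.0, 252.0]]
10 [[318.0, 258.0], [318.0, 287.0], [296.0, 258.0], [340.0, 258.0]]
20 [[318.0, 264.0], [318.0, 295.0], [295.0, 264.0], [341.0, 264.0]]
30 [[318.0, 271.0], [318.0, 303.0], [294.0, 271.0], [342.0, 271.0]]
40 [[318.0, 279.0], [318.0, 312.0], [293.0, 279.0], [344.0, 279.0]]
160 [135, 137, 135, 134, 134, 135, 139, 137, 137, 137, 135, 135, 132, 135, 132, 134, 130, 127, 130, 131]
166 [138, 137, 137, 141, 141, 136, 135, 133, 137, 135, 133, 129, 131, 130, 132, 134, 137, 135, 135, 135]
172 [138, 138, 138, 137, 136, 136, 136, 132, 132, 131, 137, 137, 136, 137, 134, 133, 132, 132, 131, 131]
178 [138, 137, 135, 134, 135, 135, 138, 142, 139, 137, 138, 133, 132, 132, 132, 133, 135, 132, 131, 130]
184 [136, 140, 141, 140, 138, 138, 137, 135, 132, 135, 134, 134, 135, 134, 131, 129, 131, 136, 136, 136]
190 [139, 137, 138, 136, 137, 138, 137, 137, 134, 133, 129, 135, 135, 139, 137, 136, 130, 132, 135, 133]
196 [137, 139, 136, 136, 134, 134, 134, 135, 138,
[... 938 characters left out ...]
, 79, 83, 83, 84, 82, 77, 82, 82, 83, 82, 84, 82, 84, 83]
262 [77, 82, 79, 80, 84, 80, 85, 82, 82, 82, 83, 81, 83, 77, 68, 88, 86, 90, 92, 88]
268 [102, 101, 105, 105, 57, 44, 44, 42, 46, 44, 41, 43, 44, 45, 44, 109, 107, 111, 113, 110]
274 [109, 110, 111, 112, 76, 43, 43, 44, 44, 45, 40, 41, 41, 47, 69, 190, 170, 189, 192, 157]
280 [108, 111, 116, 113, 107, 28, 27, 21, 29, 29, 31, 28, 28, 27, 25, 189, 188, 188, 190, 184]
286 [106, 114, 116, 111, 106, 23, 24, 22, 24, 28, 23, 23, 21, 22, 35, 186, 189, 188, 187, 147]
292 [109, 110, 113, 109, 113, 19, 21, 20, 25, 25, 28, 29, 26, 21, 32, 188, 191, 191, 193, 176]
298 [23, 19, 27, 27, 25, 27, 30, 23, 26, 21, 23, 23, 21, 17, 27, 31, 30, 26, 23, 22]
```

View pics/last.png

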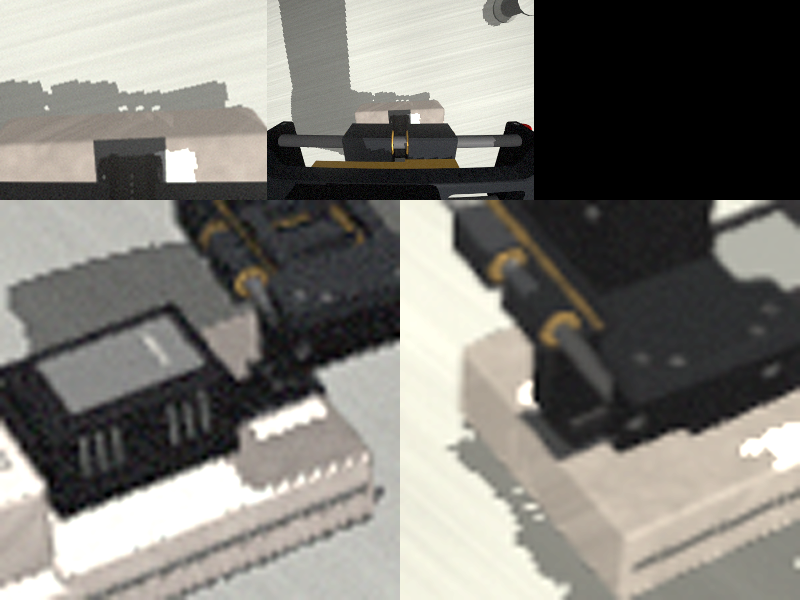

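The picture shows the closed fingertips right over the pad (scene ~(280,380), side ~(570,420)), nearly touching, pack still in place. Check the body height numerically.

```bash
python3 - <<'E'
from h import *
from bench import eyes,env
D=eyes.snapshot('side');S=eyes.snapshot('scene');e=env.get_state();T=e['eef_pos'];M=R.from_quat(e['tool_rot']).as_matrix()
pd=lambda p:((proj(D,p)-[335,255])*5.333+[400,200]).round().tolist()
ps=lambda p:((proj(S,p)-[225,170])*5.333+[0,200]).round().tolist()
for dz in(70,90,100):
  c=[T+M@[sx*37.5,sy*95,-dz] for sx in(1,-1) for sy in(1,-1)]
  print(dz,pd(c),ps(c))
for dz in(0,10,20,30):print(dz,pd([T+M@[0,0,-dz]]),ps([T+M@[0,0,-dz]]))
E
```

```text
70 [[372.0, 226.0], [616.0, 537.0], [529.0, 172.0], [785.0, 468.0]] [[450.0, 400.0], [272.0, 176.0], [299.0, 454.0], [131.0, 222.0]]
90 [[373.0, 189.0], [621.0, 500.0], [531.0, 136.0], [792.0, 432.0]] [[449.0, 366.0], [269.0, 143.0], [296.0, 420.0], [127.0, 189.0]]
100 [[374.0, 171.0], [623.0, 481.0], [533.0, 118.0], [795.0, 413.0]] [[448.0, 349.0], [268.0, 127.0], [295.0, 403.0], [125.0, 172.0]]
0 [[557.0, 463.0]] [[293.0, 420.0]]
10 [[559.0, 447.0]] [[292.0, 404.0]]
20 [[561.0, 430.0]] [[291.0, 388.0]]
30 [[562.0, 412.0]] [[290.0, 372.0]]
```

```bash
python3 -m pendant '{"gripper":[0,0,0,0],"xyz":[[0,0,0.001],[0,0,0.001],[0,0,0.001],[0,0,0]],"spin":[0,0,0,0]}'; python3 -m pendant '{"gripper":[0,0,0,0],"xyz":[[0,0,0.001],[0,0,0.001],[0,0,0.001],[0,0,0]],"spin":[0,0,0,0]}'
```

```text
t: 9.4
eef_pos: [533.0, -192.8, 19.5]
tool_rot: [0.121, 0.993, 0.0, 0.0]
ft_force: [-0.9, 0.2, 2.9]
opening: 0.3
grip_force: 2.0
t: 9.9
eef_pos: [533.0, -192.8, 16.2]
tool_rot: [0.121, 0.993, -0.0, 0.0]
ft_force: [-0.1, -0.5, 1.8]
opening: 0.7
grip_force: 1.1
```

```bash
python3 -m pendant '{"gripper":[0,0,0,0],"xyz":[[0,0,0.001],[0,0,0.001],[0,0,0.001],[0,0,0]],"spin":[0,0,0,0]}'; python3 -m pendant '{"gripper":[0,0,0,0],"xyz":[[0,0,0.001],[0,0,0.001],[0,0,0],[0,0,0]],"spin":[0,0,0,0]}'
cat > mv.py <<'E'
from h import *
from bench import eyes
for n,(x,y,w,h) in(('scene',(228,188,30,36)),('side',(392,255,30,35))):
  d=eyes.snapshot(n);o=cv2.imread(f'pics/{n}0.png');r=cv2.matchTemplate(d['frame'],o[y:y+h,x:x+w],cv2.TM_CCOEFF_NORMED);r=r[y-15:y+16,x-15:x+16]
  m=cv2.minMaxLoc(r);print(n,m[1],m[3][0]-15,m[3][1]-15)
E
python3 mv.py
```

```text
t: 10.4
eef_pos: [533.1, -192.8, 13.3]
tool_rot: [0.121, 0.993, -0.0, 0.0]
ft_force: [0.7, 0.3, 1.4]
opening: 0.6
grip_force: 1.2
t: 10.9
eef_pos: [533.0, -192.9, 11.4]
tool_rot: [0.121, 0.993, -0.0, 0.0]
ft_force: [1.7, -0.0, 3.0]
opening: 0.9
grip_force: 1.3
scene 0.7528836727142334 5 -2
side 0.7152268290519714 0 0
```

The pack has sprung back (image shift matches 12 mm). Now the exact axes from the wrist pictures by line fits, no more viewing needed.

```bash
python3 -m pendant '{"gripper":[0,0,30,60,100,100,100,100,100],"xyz":[[0,0,-0.01],[0,0,-0.02],[0,0,-0.04],[0,0,-0.05],[0,0,-0.05],[0,0,-0.04],[0,0,-0.03],[0,0,0],[0,0,0]],"spin":[0,0,0,0,0,0,0,0,0]}' 
cat >> h.py <<'E'
def unproj(d,px,z):
    u=cv2.undistortPoints(np.array(px,float).reshape(-1,1,2),np.array(d['mtx']),np.array(d['dist_coeffs'],float)).reshape(-1,2)
    v=np.c_[u[:,0],-u[:,1],-np.ones(len(u))]@R.from_quat(d['orientation']).as_matrix().T
    o=np.array(d['origin']);return o+v*((z-o[2])/v[:,2])[:,None]
E
python3 - <<'E'
from h import *
import pickle
from bench import eyes,env
d=eyes.snapshot('wrist');pickle.dump(d,open('w4.pkl','wb'));s=env.get_state();print(s['eef_pos'],s['opening'])
c=world([619.2,-210,-.22],[[-58,-30,95],[-58,30,95],[34,-30,95],[34,30,95],[-100,-62,45],[-100,62,45],[-83,0,47]]);print(proj(d,c).round().tolist())
g=d['frame'].mean(2).astype(int)
for v in range(150,290,7):print(v,g[v,256:376:4].tolist())
E
```

```text
t: 12.12
eef_pos: [532.2, -192.6, 250.6]
tool_rot: [0.121, 0.993, 0.0, -0.001]
ft_force: [0.4, 0.1, 0.0]
opening: 62.1
grip_force: 0.0
[ 532.11386823 -192.50985811  250.27013808] 66.47315850403339
[[293.0, 238.0], [348.0, 237.0], [297.0, 313.0], [348.0, 312.0], [268.0, 193.0], [372.0, 191.0], [320.0, 206.0]]
150 [139, 139, 140, 142, 138, 138, 138, 139, 138, 139, 138, 140, 139, 136, 136, 133, 132, 134, 138, 139, 136, 134, 132, 131, 134, 133, 133, 132, 136, 138]
157 [138, 140, 139, 139, 138, 140, 139, 141, 138, 136, 133, 140, 140, 139, 139, 135, 137, 134, 133, 132, 133, 136, 137, 136, 133, 134, 133, 134, 136, 138]
164 [138, 138, 140, 134, 137, 139, 140, 139, 142, 140, 138, 137, 135, 135, 138, 139, 139, 135, 137, 137, 135, 135, 133, 138, 139, 138, 139, 137, 136, 135]
171 [135, 141, 141, 138, 138, 137, 138, 137, 141, 142, 138, 136, 140, 137, 140, 139, 137, 140, 139, 137, 138, 136, 137, 137, 137, 138, 136, 136, 134, 135]
178 [136, 140, 139, 133, 136, 137, 140, 140, 137, 140, 141, 142, 140, 141, 138, 136, 136, 140, 140, 138, 136, 137, 139, 140, 139, 142, 139, 141, 140, 140]
185 [136, 136, 
[... 1457 characters left out ...]
115, 119, 111, 113, 109, 35, 38, 64, 64, 63, 64, 64, 65, 103, 104, 102, 49, 47, 197, 194, 192, 197, 195, 178, 140]
262 [136, 140, 140, 131, 85, 193, 191, 189, 116, 119, 38, 38, 64, 64, 146, 139, 107, 128, 143, 104, 104, 44, 49, 192, 193, 196, 194, 193, 176, 134]
269 [135, 138, 138, 135, 81, 190, 192, 193, 114, 112, 40, 42, 64, 84, 67, 63, 68, 88, 100, 104, 101, 47, 49, 193, 193, 194, 193, 194, 176, 137]
276 [134, 138, 132, 138, 79, 185, 189, 191, 161, 117, 43, 44, 99, 102, 101, 102, 99, 104, 101, 102, 102, 47, 45, 196, 191, 197, 192, 194, 182, 142]
283 [34, 136, 135, 134, 79, 177, 187, 190, 180, 116, 39, 41, 86, 99, 100, 100, 100, 99, 101, 103, 101, 44, 45, 159, 193, 192, 196, 195, 180, 138]
```

```bash
cat > lines.py <<'E'
from h import *
def edge(g,rng,lo,hi,axis,sign):  # strongest gradient per row (axis=1: along columns)
    out=[]
    for i in rng:
        l=(g[i,lo:hi] if axis==1 else g[lo:hi,i]).astype(float)
        k=np.convolve(l,[1,1,0,-1,-1],'same')*sign; k[:2]=k[-2:]=-1e9; j=int(k.argmax())
        w=k[j-1:j+2].clip(0); p=lo+j+(w*[-1,0,1]).sum()/max(w.sum(),1e-9)
        out.append((p,i) if axis==1 else (i,p))
    return np.array(out)
def line(P):  # robust centre and heading of world points
    v=cv2.fitLine(P[:,:2].astype(np.float32),cv2.DIST_HUBER,0,.01,.01).ravel();h=np.arctan2(v[1],v[0]);return v[2:],h
E
python3 - <<'E'
from lines import *
import pickle
d=pickle.load(open('w4.pkl','rb'));g=cv2.cvtColor(d['frame'],cv2.COLOR_BGR2GRAY)
for nm,e,z in(('packL',edge(g,range(240,285,2),285,300,1,-1),95),('packR',edge(g,range(240,285,2),338,354,1,1),95),('deckR',edge(g,range(200,285,3),362,376,1,-1),45),
  ('packRear',edge(g,range(300,332,2),222,240,0,-1),95),('deckFront',edge(g,range(335,365,2),183,200,0,1),45)):
    c,h=line(unproj(d,e,z));print(nm,c.round(1),'heading',h.round(3),e[[0,-1]].round(1).tolist())
E
```

```text
packL [ 574.3 -231.7] heading -0.215 [[293.0, 240.0], [295.1, 284.0]]
packR [ 598.5 -175.9] heading -0.213 [[346.0, 240.0], [347.9, 284.0]]
deckR [ 585.9 -142.3] heading -0.197 [[368.0, 200.0], [368.8, 284.0]]
packRear [ 548.3 -199.6] heading 1.522 [[300.0, 228.1], [330.0, 227.9]]
deckFront [ 531.2 -151.8] heading 1.378 [[335.0, 192.9], [363.0, 192.0]]
```

```bash
python3 - <<'E'
from lines import *
import pickle
d=pickle.load(open('w4.pkl','rb'));g=cv2.cvtColor(d['frame'],cv2.COLOR_BGR2GRAY)
a=np.array([.9772,-.2124])
e=edge(g,range(296,305),222,242,0,1);P=unproj(d,e,95)[:,:2];print('rear along',(P@a).round(1))
d2=pickle.load(open('w2.pkl','rb'));g2=cv2.cvtColor(d2['frame'],cv2.COLOR_BGR2GRAY)
e=edge(g2,range(329,339),185,202,0,1);print('w2 rear',(unproj(d2,e,95)[:,:2]@a).round(1));e=edge(g2,range(335,358),143,158,0,-1);print('w2 deck front',(unproj(d2,e,45)[:,:2]@a).round(1))
e=edge(g2,range(200,262,3),336,350,1,-1);c,h=line(unproj(d2,e,95));print(c@[.2124,.9772],h)
E
```

```text
rear along [588.  587.6 590.4 575.9 587.9 587.7 587.7 587.7 587.7]
w2 rear [607.  601.2 601.3 601.2 606.5 606.4 606.5 605.2 607.1 593.1]
w2 deck front [548.2 548.2 548.3 548.3 548.3 548.4 548.4 548.3 548.  547.9 547.9 547.9
 547.7 547.7 547.7 547.6 547.6 547.6 547.6 547.6 547.7 547.8 547.9]
-39.714779925537094 -0.19404626
```

```bash
python3 -m pendant '{"gripper":[100,100,100,100,100,100,100,100],"xyz":[[0,0,0],[-0.0365,0.0003,0],[-0.0367,0.0002,0.04],[0,0,0.05],[0,0,0.05],[0,0,0.03],[0,0,0.01],[0,0,0]],"spin":[-0.028,0,0,0,0,0,0,0]}';python3 -m pendant '{"gripper":[100,100,100,100],"xyz":[[0,0,0.01],[0,0,0.01],[0,0,0.01],[0,0,0]],"spin":[0,0,0,0]}'
```

```text
t: 13.18
eef_pos: [604.4, -207.9, 71.3]
tool_rot: [0.107, 0.994, -0.0, -0.0]
ft_force: [-0.2, -0.2, 0.3]
opening: 86.9
grip_force: 0.0
t: 13.68
eef_pos: [603.9, -207.6, 40.4]
tool_rot: [0.107, 0.994, 0.0, -0.001]
ft_force: [0.1, -0.4, -0.7]
opening: 87.0
grip_force: 0.0
```

```bash
python3 -m pendant '{"gripper":[100,100,100,60,60,60,60],"xyz":[[0,0,0.005],[0,0,0.005],[0,0,0.002],[0,0,0],[0,0,0],[0,0,0],[0,0,0]],"spin":[0,0,0,0,0,0,0]}' 6;python3 -m pendant '{"gripper":[50,50,50],"xyz":[[0,0,0],[0,0,0],[0,0,0]],"spin":[0,0,0]}' 25
```

```text
t: 14.55
eef_pos: [604.6, -207.9, 29.5]
tool_rot: [0.107, 0.994, -0.0, 0.0]
ft_force: [0.7, 0.1, 0.2]
opening: 60.3
grip_force: 6.0
t: 14.92
eef_pos: [604.6, -207.9, 29.5]
tool_rot: [0.107, 0.994, -0.0, 0.0]
ft_force: [-0.4, -0.2, 1.5]
opening: 59.9
grip_force: 24.9
```

```bash
python3 -m pendant '{"gripper":[50,50,50],"xyz":[[0.003,0,0],[0.005,0,0],[0.006,0,0]],"spin":[0,0,0]}';python3 -m pendant '{"gripper":[50,50,50,50,50,50,50,50],"xyz":[[0.01,0,0],[0.012,0,0],[0.012,0,0],[0.012,0,0],[0.012,0,0],[0.008,0,0],[0.004,0,0],[0,0,0]],"spin":[0,0,0,0,0,0,0,0]}'
```

```text
t: 15.3
eef_pos: [590.6, -204.8, 29.4]
tool_rot: [0.107, 0.994, -0.0, 0.0]
ft_force: [1.9, 0.5, 0.3]
opening: 59.6
grip_force: 24.9
t: 16.3
eef_pos: [521.4, -189.7, 29.2]
tool_rot: [0.107, 0.994, 0.0, -0.001]
ft_force: [-5.2, 1.1, 4.1]
opening: 59.9
grip_force: 24.9
```

```bash
python3 -m pendant '{"gripper":[50,50,50,50],"xyz":[[0,0,-0.002],[0,0,-0.004],[0,0,-0.006],[0,0,0]],"spin":[0,0,0,0]}'
```

```text
t: 16.8
eef_pos: [523.3, -190.2, 42.1]
tool_rot: [0.107, 0.994, -0.0, 0.001]
ft_force: [1.0, -0.2, -2.6]
opening: 60.0
grip_force: 24.9
```

```bash
python3 -m pendant '{"gripper":[50,50,50,50,50,50,50,50,50,50,50,50,50,50],"xyz":[[0,0,-0.03],[0,0,-0.04],[0,0,-0.04],[0.0194,0.0403,-0.006],[0.0194,0.0403,-0.006],[0.0194,0.0403,-0.006],[0.0194,0.0403,-0.006],[0.0194,0.0403,-0.006],[0.0194,0.0403,-0.006],[0.0194,0.0403,-0.006],[0.0194,0.0403,-0.006],[0,0,0],[0,0,0],[0,0,0]],"spin":[0,0,0,0,0,0,0,0,0,0,0,-0.152,-0.152,0]}'
python3 - <<'E'
from lines import *
import pickle
from bench import eyes,env
d=eyes.snapshot('wrist');pickle.dump(d,open('w5.pkl','wb'));cv2.imwrite('pics/w5.png',d['frame']);s=env.get_state();print(s['eef_pos'],s['ft_force'])
p=[598,173.4,.09]
print(proj(d,world(p,[[-110,-65,75],[-110,65,75],[-83,0,87],[-30,-17,86],[-30,17,86],[-16,22,86],[-16,-22,86],[40,22,86],[40,-22,86],[58,65,75]])).round().tolist())
g=d['frame'].mean(2).astype(int)
for v in range(150,330,8):print(v,g[v,232:400:6].tolist())
E
```

```text
t: 18.55
eef_pos: [439.2, 158.0, 199.3]
tool_rot: [-0.045, 0.999, 0.0, 0.0]
ft_force: [-0.1, 0.0, -2.3]
opening: 59.7
grip_force: 24.9
[439.24173984 157.96503753 199.33342551] [-0.24359923 -0.01976476 -2.86645711]
[[256.0, 265.0], [383.0, 264.0], [320.0, 294.0], [304.0, 338.0], [336.0, 338.0], [340.0, 349.0], [299.0, 349.0], [339.0, 391.0], [300.0, 391.0], [375.0, 396.0]]
150 [157, 154, 153, 154, 153, 153, 155, 156, 156, 154, 157, 157, 156, 154, 153, 150, 153, 155, 156, 156, 155, 155, 153, 153, 153, 154, 153, 154]
158 [155, 156, 158, 157, 154, 152, 155, 154, 156, 152, 152, 157, 159, 158, 157, 158, 153, 150, 152, 151, 152, 153, 152, 154, 152, 151, 151, 151]
166 [96, 93, 90, 87, 95, 89, 91, 97, 100, 158, 155, 152, 156, 156, 158, 157, 156, 155, 155, 153, 154, 152, 154, 150, 149, 150, 151, 151]
174 [92, 95, 92, 93, 92, 93, 93, 92, 90, 91, 90, 90, 92, 108, 154, 153, 150, 146, 148, 150, 149, 151, 150, 149, 151, 150, 152, 151]
182 [90, 89, 91, 90, 93, 93, 93, 94, 93, 95, 95, 94, 92, 152, 155, 153, 150, 151, 148, 151, 151, 152, 146, 146, 148, 150, 149, 153]
190 [87, 89, 87, 88, 90, 89, 88, 9
[... 1482 characters left out ...]
30, 67, 64, 64, 63, 63, 68, 63, 64, 66, 63, 62, 67, 63, 65, 63, 60, 26, 32, 33, 31, 28]
294 [154, 30, 31, 28, 33, 28, 27, 64, 66, 59, 157, 142, 75, 144, 122, 131, 137, 146, 145, 112, 66, 65, 60, 33, 34, 33, 32, 29]
302 [32, 31, 36, 24, 33, 34, 25, 66, 65, 66, 65, 63, 66, 63, 65, 111, 111, 109, 109, 110, 112, 65, 60, 28, 34, 34, 34, 35]
310 [26, 24, 34, 31, 32, 28, 24, 67, 69, 63, 67, 64, 65, 64, 62, 113, 112, 111, 112, 113, 110, 62, 49, 31, 28, 30, 28, 28]
318 [27, 28, 30, 23, 25, 31, 26, 64, 67, 64, 65, 63, 65, 63, 64, 107, 113, 111, 111, 108, 102, 61, 42, 31, 28, 31, 29, 24]
326 [40, 38, 37, 36, 36, 40, 36, 35, 35, 39, 39, 35, 38, 36, 36, 46, 46, 47, 46, 45, 38, 33, 34, 38, 37, 35, 39, 37]
```

```bash
python3 - <<'E'
from lines import *
import pickle
d=pickle.load(open('w1.pkl','rb'));g=cv2.cvtColor(d['frame'],cv2.COLOR_BGR2GRAY)
p=np.array([598,173.4,.09])
def run(nm,A,B,z,sgn,n=25,r=8):
  # samples along local segment A-B; search perpendicular in image
  L=np.linspace(A,B,n);W=world(p,np.c_[L,np.full(n,z)]);q=proj(d,W);t=q[-1]-q[0];t/=np.linalg.norm(t);nn=np.array([-t[1],t[0]])
  s=np.arange(-r,r+.1,.25);out=[]
  for c in q:
    m=(c+s[:,None]*nn).astype(np.float32);v=cv2.remap(cv2.GaussianBlur(g,(0,0),.7).astype(np.float32),m[:,0],m[:,1],cv2.INTER_LINEAR)
    k=np.gradient(v)*sgn;out.append(m[k.argmax()])
  P=unproj(d,np.array(out),z);c,h=line(P)
  X=(P[:,:2]-p[:2])@np.array([[np.cos(p[2]),-np.sin(p[2])],[np.sin(p[2]),np.cos(p[2])]])
  print(nm,'heading',round(float(h),3),'local med',np.median(X,0).round(2),'mad',np.median(abs(X-np.median(X,0)),0).round(2))
for s in(1,-1):
  run(f'railL {s}',[-12,-22],[34,-22],86,s); run(f'railR {s}',[-12,22],[34,22],86,s)
  run(f'chanL',[-105,-13],[-95,-13],75,s)
  run(f'railFront {s}',[-30,-15],[-30,15],86,s)
  run(f'deckR {s}',[-100,65],[50,65],75,s);run(f'deckL {s}',[-100,-65],[-30,-65],75,s);run(f'deckF {s}',[-110,-55],[-110,55],75,s)
E
```

```text
Traceback (most recent call last):
ValueError: Shape of array too small to calculate a numerical gradient, at least (edge_order + 1) elements are required.
```

```bash
cat > rail.py <<'E'
from lines import *
def run(d,p,nm,A,B,z,sgn,n=25,r=8):
  g=cv2.GaussianBlur(cv2.cvtColor(d['frame'],cv2.COLOR_BGR2GRAY),(0,0),.7).astype(np.float32)
  L=np.linspace(A,B,n);q=proj(d,world(p,np.c_[L,np.full(n,z)]));t=q[-1]-q[0];t/=np.linalg.norm(t);nn=np.array([-t[1],t[0]])
  s=np.arange(-r,r+.1,.25);out=[]
  for c in q:
    m=(c+s[:,None]*nn).astype(np.float32);v=cv2.remap(g,m[:,:1].copy(),m[:,1:].copy(),cv2.INTER_LINEAR).ravel()
    out.append(m[(np.gradient(v)*sgn).argmax()])
  P=unproj(d,np.array(out),z);c,h=line(P)
  X=(P[:,:2]-p[:2])@np.array([[np.cos(p[2]),-np.sin(p[2])],[np.sin(p[2]),np.cos(p[2])]])
  print(nm,sgn,'heading',round(float(h),3),'local med',np.median(X,0).round(2),'mad',np.median(abs(X-np.median(X,0)),0).round(2))
def pump(d,p):
 for s in(1,-1):
  run(d,p,'railL',[-12,-22],[34,-22],86,s);run(d,p,'railR',[-12,22],[34,22],86,s)
  run(d,p,'railFront',[-30,-15],[-30,15],86,s)
  run(d,p,'deckR',[-100,65],[50,65],75,s);run(d,p,'deckL',[-100,-65],[-30,-65],75,s);run(d,p,'deckF',[-110,-55],[-110,55],75,s)
E
python3 - <<'E'
from rail import *
import pickle
pump(pickle.load(open('w1.pkl','rb')),np.array([598,173.4,.09]))
E
```

```text
railL 1 heading 0.085 local med [ 11.09 -24.43] mad [11.51  0.35]
railR 1 heading 0.091 local med [11.   22.67] mad [11.5   0.33]
railFront 1 heading -1.456 local med [-30.   0.] mad [0.34 7.5 ]
deckR 1 heading 0.096 local med [-25.07  62.43] mad [37.55  0.33]
deckL 1 heading 0.207 local med [-64.71 -70.19] mad [17.69  3.89]
deckF 1 heading -1.472 local med [-1.0904e+02  1.0000e-02] mad [ 0.33 27.51]
railL -1 heading 0.092 local med [ 10.96 -21.31] mad [1.151e+01 1.000e-02]
railR -1 heading 0.101 local med [11.07 15.19] mad [11.53  0.4 ]
railFront -1 heading -1.085 local med [-24.91  -0.07] mad [5.43 7.6 ]
deckR -1 heading 0.093 local med [-24.98  65.96] mad [37.49  0.29]
deckL -1 heading 0.119 local med [-65.08 -62.56] mad [17.48  0.38]
deckF -1 heading -1.474 local med [-1.125e+02 -4.000e-02] mad [ 0.56 27.48]
```

```bash
python3 -m pendant '{"gripper":[50,50,50,50,50,50,50,50],"xyz":[[-0.0388,0.0008,0],[-0.0388,0.0007,0.02],[0,0,0.04],[0,0,0.035],[0,0,0.015],[0,0,0.005],[0,0,0],[0,0,0]],"spin":[-0.002,0,0,0,0,0,0,0]}'
python3 - <<'E'
from rail import *
from bench import env,eyes
s=env.get_state();a=np.array([np.cos(.092),np.sin(.092)]);n=np.array([-a[1],a[0]])
q=s['eef_pos'][:2]-[597.94,174.0];print('along',q@a,'lat',q@n,s['eef_pos'],s['tool_rot'])
S=eyes.snapshot('scene');D=eyes.snapshot('side')
cv2.imwrite('pics/s6.png',S['frame']);cv2.imwrite('pics/d6.png',D['frame'])
E
```

```text
t: 19.6
eef_pos: [517.2, 166.9, 85.7]
tool_rot: [-0.046, 0.999, 0.0, 0.001]
ft_force: [0.1, -0.1, -2.9]
opening: 60.0
grip_force: 24.9
along -81.05810928863664 lat 0.36739812936066363 [517.19093378 166.91901372  85.66980812] [-4.58874900e-02  9.98946042e-01  4.86776815e-04  9.52360684e-04]
```

```bash
python3 -m pendant '{"gripper":[50,50,50,50,50,50],"xyz":[[0.001,-0.0003,0.005],[0,0,0.004],[0,0,0.003],[0,0,0.002],[0,0,0],[0,0,0]],"spin":[0,0,0,0,0,0]}'; python3 -m pendant '{"gripper":[50,50,50,50,50,50],"xyz":[[0,0,0.002],[0,0,0.002],[0,0,0.002],[0,0,0.001],[0,0,0],[0,0,0]],"spin":[0,0,0,0,0,0]}'
```

```text
t: 20.45
eef_pos: [515.4, 166.2, 70.4]
tool_rot: [-0.046, 0.999, 0.0, 0.0]
ft_force: [-0.0, 0.1, -3.3]
opening: 60.1
grip_force: 24.9
t: 21.2
eef_pos: [515.4, 166.2, 63.4]
tool_rot: [-0.046, 0.999, -0.0, -0.0]
ft_force: [-1.8, 1.1, -1.6]
opening: 59.8
grip_force: 24.9
```

```bash
python3 -m pendant '{"gripper":[50,50,50,50,50],"xyz":[[0,0,0.001],[0,0,0.001],[0,0,0.001],[0,0,0],[0,0,0]],"spin":[0,0,0,0,0]}'; python3 -m pendant '{"gripper":[50,50,50,50],"xyz":[[0,0,0.0005],[0,0,0.0005],[0,0,0],[0,0,0]],"spin":[0,0,0,0]}'
```

```text
t: 21.82
eef_pos: [515.4, 166.2, 60.4]
tool_rot: [-0.046, 0.999, -0.0, 0.0]
ft_force: [-0.4, -0.6, -0.3]
opening: 60.0
grip_force: 24.9
t: 22.32
eef_pos: [515.4, 166.2, 59.4]
tool_rot: [-0.046, 0.999, 0.0, 0.0]
ft_force: [-0.1, 0.5, 0.5]
opening: 59.8
grip_force: 24.9
```

```bash
python3 -m pendant '{"gripper":[50,50,50],"xyz":[[0,0,0.0005],[0,0,0],[0,0,0]],"spin":[0,0,0]}'; python3 -m pendant '{"gripper":[50,50,50],"xyz":[[0,0,0.0005],[0,0,0],[0,0,0]],"spin":[0,0,0]}'
```

```text
t: 22.7
eef_pos: [515.3, 166.2, 59.0]
tool_rot: [-0.046, 0.999, 0.0, -0.0]
ft_force: [-4.1, -1.0, 4.7]
opening: 59.6
grip_force: 24.9
t: 23.08
eef_pos: [515.2, 166.2, 58.6]
tool_rot: [-0.046, 0.999, 0.0, -0.0]
ft_force: [-4.7, -0.9, 6.6]
opening: 59.6
grip_force: 25.0
```

```bash
python3 -m pendant '{"gripper":[50,50,50,50,50,50,50],"xyz":[[0,0,-0.0009],[-0.002,0,0],[-0.003,0,0],[-0.003,0,0],[-0.003,0,0],[-0.003,0,0],[0,0,0]],"spin":[0,0,0,0,0,0,0]}'; python3 -m pendant '{"gripper":[50,50,50,50,50],"xyz":[[-0.003,0,0],[-0.003,0,0],[-0.003,0,0],[-0.003,0,0],[0,0,0]],"spin":[0,0,0,0,0]}'
```

```text
t: 23.95
eef_pos: [529.9, 167.5, 59.3]
tool_rot: [-0.046, 0.999, -0.0, 0.0]
ft_force: [0.5, 0.6, 0.0]
opening: 60.0
grip_force: 24.9
t: 24.58
eef_pos: [541.8, 168.6, 59.3]
tool_rot: [-0.046, 0.999, -0.0, 0.0]
ft_force: [1.3, 0.3, -1.0]
opening: 59.9
grip_force: 24.9
```

```bash
python3 -m pendant '{"gripper":[50,50,50,50,50,50],"xyz":[[-0.003,0,0],[-0.004,0,0],[-0.004,0,0],[-0.004,0,0],[-0.003,0,0],[0,0,0]],"spin":[0,0,0,0,0,0]}'; python3 -m pendant '{"gripper":[50,50,50,50,50,50],"xyz":[[-0.003,0,0],[-0.004,0,0],[-0.004,0,0],[-0.003,0,0],[-0.002,0,0],[0,0,0]],"spin":[0,0,0,0,0,0]}'
```

```text
t: 25.32
eef_pos: [559.7, 170.2, 59.3]
tool_rot: [-0.046, 0.999, -0.0, 0.0]
ft_force: [0.4, 0.2, -1.0]
opening: 59.6
grip_force: 24.9
t: 26.08
eef_pos: [575.5, 171.7, 59.3]
tool_rot: [-0.046, 0.999, -0.0, 0.0]
ft_force: [0.6, -0.3, -0.1]
opening: 59.6
grip_force: 24.9
```

```bash
for i in 1; do python3 -m pendant '{"gripper":[50,50,50,50],"xyz":[[-0.002,0,0],[-0.002,0,0],[-0.001,0,0],[0,0,0]],"spin":[0,0,0,0]}'; done; python3 -m pendant '{"gripper":[50,50,50,50],"xyz":[[-0.002,0,0],[-0.002,0,0],[-0.001,0,0],[0,0,0]],"spin":[0,0,0,0]}'
```

```text
t: 26.58
eef_pos: [578.8, 172.0, 59.2]
tool_rot: [-0.046, 0.999, -0.0, -0.001]
ft_force: [-6.3, -1.3, 4.1]
opening: 59.9
grip_force: 24.9
t: 27.08
eef_pos: [583.3, 172.5, 59.1]
tool_rot: [-0.046, 0.999, -0.0, -0.002]
ft_force: [-9.8, -1.2, 6.7]
opening: 60.0
grip_force: 24.9
```

```bash
python3 -m pendant '{"gripper":[50,50,50],"xyz":[[-0.0015,0,0],[-0.0015,0,0],[0,0,0]],"spin":[0,0,0]}'; python3 -m pendant '{"gripper":[50,50,50],"xyz":[[-0.0015,0,0],[-0.0015,0,0],[0,0,0]],"spin":[0,0,0]}'
```

```text
t: 27.45
eef_pos: [586.0, 172.8, 59.1]
tool_rot: [-0.046, 0.999, -0.0, -0.002]
ft_force: [-10.5, -1.3, 7.1]
opening: 59.7
grip_force: 24.9
t: 27.82
eef_pos: [588.1, 173.1, 58.9]
tool_rot: [-0.046, 0.999, -0.0, -0.003]
ft_force: [-14.7, -2.2, 6.7]
opening: 59.8
grip_force: 24.9
```

```bash
python3 -m pendant '{"gripper":[50,50],"xyz":[[0,0,-0.0004],[0,0,0]],"spin":[0,0]}'; python3 -m pendant '{"gripper":[50,50],"xyz":[[-0.0007,0,0],[0,0,0]],"spin":[0,0]}'
```

```text
t: 28.08
eef_pos: [588.0, 173.0, 58.9]
tool_rot: [-0.046, 0.999, -0.0, -0.003]
ft_force: [-11.6, -1.9, 3.7]
opening: 59.6
grip_force: 24.9
t: 28.32
eef_pos: [588.0, 173.0, 58.9]
tool_rot: [-0.046, 0.999, -0.0, -0.004]
ft_force: [-15.6, -1.6, 6.6]
opening: 59.5
grip_force: 24.9
```

```bash
python3 -m pendant '{"gripper":[50,50],"xyz":[[0,0,-0.0008],[0,0,0]],"spin":[0,0]}'
python3 - <<'E'
from lines import *
from bench import eyes
p=[597.94,174.0,.092]
for n in('scene','side'):
  d=eyes.snapshot(n);o=cv2.imread(f'pics/{n}0.png');cv2.imwrite(f'pics/{n}7.png',d['frame'])
  q=proj(d,world(p,[[-83,0,87],[-83,0,80]]));print(n,q.round(1).tolist());x,y=q[0].round().astype(int)
  A=o[y-9:y+10,x-9:x+10].mean(2).astype(int);B=d['frame'][y-9:y+10,x-9:x+10].mean(2).astype(int)
  for r in range(0,19,2):print(A[r,::2].tolist(),B[r,::2].tolist())
E
```

```text
t: 28.58
eef_pos: [588.0, 173.0, 59.0]
tool_rot: [-0.046, 0.999, -0.0, -0.004]
ft_force: [-12.9, -0.7, 1.1]
opening: 59.9
grip_force: 24.9
scene [[390.1, 266.9], [389.8, 269.1]]
[95, 92, 94, 85, 100, 109, 110, 109, 106, 109] [105, 102, 105, 94, 46, 39, 30, 43, 46, 54]
[93, 92, 95, 99, 65, 43, 91, 113, 108, 110] [57, 101, 95, 31, 34, 30, 37, 37, 36, 42]
[93, 95, 96, 44, 44, 51, 48, 61, 103, 112] [37, 32, 34, 36, 36, 37, 32, 41, 37, 38]
[95, 94, 45, 50, 52, 49, 54, 43, 43, 70] [25, 37, 35, 36, 42, 36, 33, 35, 36, 33]
[97, 82, 14, 16, 38, 45, 41, 52, 36, 20] [21, 21, 22, 37, 35, 36, 36, 40, 35, 34]
[45, 33, 23, 14, 15, 18, 48, 31, 17, 40] [26, 20, 15, 18, 31, 35, 35, 36, 37, 37]
[27, 16, 20, 23, 23, 15, 16, 19, 47, 87] [31, 23, 24, 18, 24, 35, 38, 40, 34, 38]
[16, 25, 18, 18, 23, 20, 21, 46, 86, 96] [37, 36, 21, 24, 24, 36, 42, 35, 34, 36]
[17, 20, 18, 17, 19, 36, 54, 83, 97, 93] [38, 36, 36, 27, 20, 32, 35, 35, 44, 48]
[13, 15, 15, 10, 29, 51, 87, 93, 94, 93] [29, 37, 38, 30, 18, 27, 34, 35, 44, 41]
side [[259.3, 209.3], [259.5, 211.6]]
[109, 108, 108, 108, 108, 106, 107, 106, 107, 107] [115, 113, 114, 112, 101, 58, 18, 18, 20, 25]
[108, 107, 108, 108, 107, 107, 103, 43, 52, 97] [113, 113, 114, 114, 114, 104, 21, 30, 27, 18]
[108, 108, 109, 108, 109, 108, 54, 30, 30, 25] [114, 115, 115, 116, 114, 112, 27, 31, 32, 29]
[110, 108, 108, 108, 108, 88, 31, 29, 29, 29] [115, 113, 114, 113, 113, 93, 31, 31, 32, 30]
[108, 107, 106, 55, 77, 75, 20, 29, 29, 16] [114, 113, 111, 58, 81, 81, 23, 31, 31, 22]
[105, 77, 59, 60, 61, 57, 26, 20, 19, 18] [110, 81, 62, 64, 64, 60, 28, 19, 21, 19]
[101, 23, 47, 59, 59, 51, 29, 27, 20, 33] [107, 24, 50, 62, 61, 55, 29, 26, 21, 34]
[74, 18, 18, 31, 29, 20, 17, 43, 73, 102] [79, 19, 20, 31, 31, 21, 16, 45, 77, 108]
[56, 52, 25, 15, 17, 18, 35, 69, 107, 107] [60, 56, 28, 17, 19, 21, 36, 72, 113, 113]
[86, 90, 56, 49, 34, 63, 99, 108, 107, 107] [91, 95, 60, 52, 36, 67, 105, 113, 113, 113]
```

The pump's catch pad matches its original raised position pixel for pixel: it has clicked. Relax the push, re-check, then let go.

```bash
python3 -m pendant '{"gripper":[50,50,50,50],"xyz":[[0.0015,0,0],[0.0015,0,0],[0,0,0],[0,0,0]],"spin":[0,0,0,0]}'; python3 -m pendant '{"gripper":[50,50,50],"xyz":[[0.001,0,0],[0,0,0],[0,0,0]],"spin":[0,0,0]}'
cat > pad.py <<'E'
from lines import *
from bench import eyes,env
d=eyes.snapshot('side');A=cv2.imread('pics/side0.png')[206:222,250:266].mean(2);g=d['frame'].mean(2)
for dy in(-1,0,1,2):
  B=g[206+dy:222+dy,250:266];print(dy,round(float(np.corrcoef(A.ravel(),B.ravel())[0,1]),4))
E
python3 pad.py
```

```text
t: 29.18
eef_pos: [586.9, 172.8, 59.4]
tool_rot: [-0.046, 0.999, -0.0, -0.002]
ft_force: [-6.7, -0.1, -3.9]
opening: 60.0
grip_force: 25.0
t: 29.55
eef_pos: [586.6, 172.8, 59.5]
tool_rot: [-0.046, 0.999, -0.0, -0.001]
ft_force: [-4.9, 0.6, -9.9]
opening: 59.9
grip_force: 24.9
-1 0.8894
0 0.9995
1 0.8892
2 0.6562
```

```bash
python3 -m pendant '{"gripper":[50,50,50],"xyz":[[0.0007,0,0.0004],[0,0,0.0003],[0,0,0]],"spin":[0,0,0]}'; python3 pad.py
```

```text
t: 29.98
eef_pos: [586.7, 172.8, 59.5]
tool_rot: [-0.046, 0.999, -0.0, -0.0]
ft_force: [-4.6, 1.7, -8.6]
opening: 60.1
grip_force: 24.9
-1 0.8901
0 0.9996
1 0.8888
2 0.6552
```

```bash
python3 -m pendant '{"gripper":[50,50,72,80,100,100,100,100],"xyz":[[0,0,0.0004],[0,0,0],[0,0,0],[0,0,0],[0,0,0],[0,0,0],[0,0,0],[0,0,0]],"spin":[0,0,0,0,0,0,0,0]}'; python3 pad.py; python3 -m pendant '{"gripper":[100,100,100,100,100,100,100,100],"xyz":[[0,0,-0.005],[0,0,-0.015],[0,0,-0.03],[0,0,-0.05],[0,0,-0.05],[0.02,0,-0.04],[0.02,0,0],[0,0,0]],"spin":[0,0,0,0,0,0,0,0]}'
```

```text
t: 31.02
eef_pos: [587.1, 172.8, 59.4]
tool_rot: [-0.046, 0.999, -0.0, 0.0]
ft_force: [-0.4, 1.0, 0.5]
opening: 86.6
grip_force: 0.0
-1 0.8543
0 0.9766
1 0.9065
2 0.6901
t: 32.08
eef_pos: [546.9, 169.3, 251.2]
tool_rot: [-0.046, 0.999, 0.001, 0.001]
ft_force: [-0.3, -1.6, 0.1]
opening: 86.8
grip_force: 0.0
```

```bash
python3 pad.py; python3 - <<'E'
from rail import *
d=eyes.snapshot('wrist') if 0 else None
from bench import eyes,env
p=np.array([597.94,174.0,.092]);d=eyes.snapshot('wrist')
S=eyes.snapshot('scene')
for s in(1,-1):
  run(d,p,'packL',[-35,-30],[20,-30],125,s);run(d,p,'packR',[-35,30],[20,30],125,s);run(d,p,'packRear',[-46,-20],[-46,20],125,s)
# other things unmoved: compare with the first scene picture
o=cv2.imread('pics/scene0.png')
for nm,(x,y,w,h) in dict(bottle=(492,322,42,58),stub=(345,210,30,32),clamp=(188,155,30,24),driver=(242,265,70,48),pumpbox=(284,300,60,80),charger=(200,200,28,50)).items():
  r=cv2.matchTemplate(S['frame'][y-6:y+h+6,x-6:x+w+6],o[y:y+h,x:x+w],cv2.TM_CCOEFF_NORMED);m=cv2.minMaxLoc(r);print(nm,round(m[1],3),np.array(m[3])-6)
E
```

```text
-1 0.8034
0 0.9386
1 0.8987
2 0.7193
packL 1 heading 0.095 local med [ -7.5  -30.25] mad [14.01  0.25]
packR 1 heading -0.039 local med [-7.61 25.97] mad [13.76  4.17]
packRear 1 heading -1.479 local med [-44.47   0.  ] mad [ 0.   10.01]
packL -1 heading 0.099 local med [ -7.75 -21.87] mad [13.74  0.12]
packR -1 heading 0.116 local med [-7.52 29.49] mad [13.77  0.25]
packRear -1 heading -1.479 local med [-54.08  -0.  ] mad [0.   9.93]
bottle 0.997 [0 0]
stub 0.543 [0 0]
clamp 0.994 [0 0]
driver 0.966 [0 0]
pumpbox 0.997 [0 0]
charger 0.936 [0 0]
```

```bash
python3 - <<'E'
from lines import *
from bench import eyes
d=eyes.snapshot('side');A=cv2.imread('pics/side0.png').mean(2).astype(int);B=d['frame'].mean(2).astype(int);C=cv2.imread('pics/side7.png').mean(2).astype(int)
for r in range(198,224):print(r,A[r,246:274:2].tolist(),B[r,246:274:2].tolist())
S=eyes.snapshot('scene')['frame'].mean(2).astype(int);A=cv2.imread('pics/scene0.png').mean(2).astype(int)
for r in range(254,276,1):print(r,A[r,378:410:2].tolist(),S[r,378:410:2].tolist())
E
```

```text
198 [121, 120, 123, 110, 107, 108, 108, 107, 107, 107, 108, 107, 118, 142] [126, 125, 128, 114, 110, 112, 112, 96, 18, 30, 46, 50, 47, 35]
199 [122, 121, 110, 106, 107, 108, 108, 107, 107, 107, 107, 106, 102, 132] [126, 126, 113, 110, 112, 111, 112, 103, 17, 19, 32, 51, 49, 48]
200 [122, 122, 109, 108, 108, 108, 108, 106, 107, 106, 107, 107, 95, 101] [127, 126, 113, 112, 112, 112, 112, 78, 19, 21, 20, 39, 52, 50]
201 [122, 114, 110, 108, 108, 108, 107, 107, 105, 81, 89, 106, 102, 72] [126, 119, 113, 112, 111, 111, 111, 75, 19, 16, 17, 22, 40, 50]
202 [114, 108, 108, 107, 108, 108, 107, 107, 103, 43, 52, 97, 95, 62] [118, 112, 111, 112, 111, 112, 112, 80, 17, 24, 19, 19, 23, 43]
203 [108, 108, 108, 107, 108, 109, 108, 108, 88, 31, 31, 59, 70, 79] [113, 112, 112, 111, 113, 112, 112, 81, 19, 31, 19, 18, 19, 27]
204 [108, 109, 108, 108, 109, 108, 109, 108, 54, 30, 30, 25, 44, 72] [111, 113, 112, 112, 114, 113, 112, 99, 23, 31, 19, 16, 17, 18]
205 [107, 109, 109, 109, 109, 108, 109, 103, 29, 29, 29, 28, 31, 61] [112, 113, 113, 114, 113, 113, 112, 107, 29, 29, 21, 18, 18, 16]
206 [108, 110
[... 4790 characters left out ...]
101, 98, 104]
271 [7, 20, 17, 15, 16, 20, 25, 19, 19, 42, 86, 96, 96, 93, 96, 89] [45, 53, 84, 82, 34, 17, 22, 27, 18, 40, 93, 102, 102, 102, 103, 95]
272 [10, 11, 18, 27, 23, 14, 24, 15, 29, 65, 95, 94, 95, 94, 95, 97] [42, 63, 86, 63, 21, 28, 25, 22, 27, 68, 100, 100, 99, 103, 100, 100]
273 [11, 16, 9, 18, 22, 13, 13, 23, 45, 84, 95, 95, 92, 94, 95, 94] [66, 86, 79, 25, 20, 28, 24, 16, 38, 90, 101, 99, 101, 99, 101, 96]
274 [12, 8, 13, 10, 17, 19, 26, 45, 59, 96, 95, 95, 94, 95, 93, 94] [86, 87, 56, 25, 25, 25, 28, 14, 67, 102, 100, 98, 98, 98, 99, 102]
275 [28, 21, 10, 12, 16, 22, 38, 48, 82, 96, 94, 95, 94, 98, 94, 94] [84, 76, 18, 21, 28, 25, 45, 16, 89, 103, 100, 101, 98, 101, 99, 100]
```

```bash
python3 - <<'E'
from lines import *
from bench import eyes,env
s=env.get_state();print(s['t'],s['eef_pos'])
d=eyes.snapshot('wrist');g=cv2.GaussianBlur(d['frame'].mean(2).astype(np.float32),(0,0),.6)
p=[597.94,174.0,.092]
for y in(-24,0,24):
  X=np.arange(-120,60,3.);q=proj(d,world(p,np.c_[X,0*X+y,0*X+125])).astype(np.float32)
  v=cv2.remap(g,q[:,:1].copy(),q[:,1:].copy(),cv2.INTER_LINEAR).ravel().astype(int)
  print('y',y,list(zip(X.astype(int).tolist(),v.tolist())))
print(proj(d,world(p,[[-46,0,125],[46,0,125],[0,-30,125],[0,30,125]])).round())
E
```

```text
32.325 [547.53977854 168.98240398 248.89548254]
y -24 [(-120, 139), (-117, 97), (-114, 93), (-111, 115), (-108, 127), (-105, 127), (-102, 126), (-99, 125), (-96, 122), (-93, 71), (-90, 73), (-87, 73), (-84, 73), (-81, 72), (-78, 72), (-75, 73), (-72, 70), (-69, 70), (-66, 72), (-63, 47), (-60, 28), (-57, 28), (-54, 29), (-51, 30), (-48, 30), (-45, 29), (-42, 29), (-39, 30), (-36, 29), (-33, 31), (-30, 29), (-27, 29), (-24, 31), (-21, 30), (-18, 31), (-15, 30), (-12, 38), (-9, 38), (-6, 38), (-3, 37), (0, 36), (3, 37), (6, 37), (9, 37), (12, 36), (15, 36), (18, 35), (21, 35), (24, 35), (27, 35), (30, 35), (33, 34), (36, 34), (39, 33), (42, 37), (45, 38), (48, 39), (51, 40), (54, 55), (57, 69)]
y 0 [(-120, 138), (-117, 96), (-114, 71), (-111, 102), (-108, 74), (-105, 50), (-102, 58), (-99, 71), (-96, 68), (-93, 58), (-90, 55), (-87, 53), (-84, 43), (-81, 46), (-78, 37), (-75, 33), (-72, 35), (-69, 34), (-66, 32), (-63, 32), (-60, 31), (-57, 48), (-54, 32), (-51, 32), (-48, 31), (-45, 34), (-42, 60), (-39, 61), (-36, 60), (-33, 60), (-30, 92), (-27, 92), (-24, 60), (-21, 60), (-18, 60),
[... 274 characters left out ...]
7), (-117, 97), (-114, 76), (-111, 121), (-108, 132), (-105, 131), (-102, 131), (-99, 130), (-96, 129), (-93, 128), (-90, 129), (-87, 129), (-84, 128), (-81, 127), (-78, 128), (-75, 129), (-72, 129), (-69, 129), (-66, 128), (-63, 60), (-60, 38), (-57, 34), (-54, 35), (-51, 45), (-48, 47), (-45, 47), (-42, 48), (-39, 47), (-36, 47), (-33, 46), (-30, 46), (-27, 45), (-24, 46), (-21, 44), (-18, 44), (-15, 44), (-12, 42), (-9, 45), (-6, 43), (-3, 44), (0, 43), (3, 43), (6, 42), (9, 41), (12, 40), (15, 39), (18, 40), (21, 39), (24, 38), (27, 38), (30, 38), (33, 38), (36, 35), (39, 36), (42, 43), (45, 40), (48, 39), (51, 40), (54, 55), (57, 70)]
[[319. 222.]
 [319. 306.]
 [290. 266.]
 [349. 266.]]
```

```bash
python3 - <<'E'
from lines import *
from bench import eyes
p=[597.94,174.0,.092]
d=eyes.snapshot('side');S=eyes.snapshot('scene')
print('side pack corners c=-8',proj(d,world(p,[[-54,-30,80],[-54,-30,125],[38,-30,80],[38,-30,125],[-54,30,125]])).round(1).tolist())
print('scene',proj(S,world(p,[[-54,30,80],[-54,30,125],[38,30,80],[38,30,125]])).round(1).tolist())
print('px per 10mm x',np.diff(proj(d,world(p,[[0,-30,100],[10,-30,100]])),axis=0),np.diff(proj(S,world(p,[[0,30,100],[10,30,100]])),axis=0))
o=cv2.imread('pics/side7.png');so=cv2.imread('pics/scene7.png')
x=lambda A,n:[A[r,n:n+60:2].mean(1).astype(int).tolist() if 0 else A[r,n:n+56:2].mean(1).astype(int).tolist() for r in (208,212,216,220)]
for r in(204,208,212,216,220):print(r,o[r,258:318:2].mean(1).astype(int).tolist(),'\n   ',d['frame'][r,258:318:2].mean(1).astype(int).tolist())
E
```

```text
side pack corners c=-8 [[276.1, 211.6], [275.3, 196.9], [302.1, 196.4], [301.9, 181.9], [259.2, 187.3]]
scene [[392.7, 283.8], [394.7, 269.4], [365.1, 309.5], [366.3, 295.3]]
px per 10mm x [[ 2.82095619 -1.6218711 ]] [[-3.08163274  2.83784979]]
204 [114, 112, 27, 31, 32, 29, 26, 17, 18, 19, 19, 21, 20, 21, 17, 20, 25, 54, 62, 63, 62, 63, 62, 61, 60, 80, 94, 66, 58, 43] 
    [112, 100, 23, 30, 20, 18, 16, 19, 18, 19, 18, 23, 17, 17, 18, 16, 22, 55, 62, 62, 61, 98, 108, 108, 105, 105, 92, 65, 58, 42]
208 [81, 81, 23, 31, 31, 22, 21, 38, 34, 21, 18, 20, 17, 41, 58, 62, 64, 62, 62, 61, 62, 61, 63, 66, 60, 59, 55, 40, 58, 43] 
    [91, 76, 23, 20, 20, 17, 21, 37, 26, 19, 17, 20, 15, 23, 57, 61, 62, 74, 100, 107, 107, 106, 103, 86, 62, 58, 55, 39, 58, 42]
212 [61, 55, 29, 26, 21, 34, 76, 104, 98, 32, 43, 62, 63, 62, 63, 63, 63, 63, 62, 64, 64, 59, 59, 58, 58, 58, 58, 52, 59, 42] 
    [45, 38, 20, 16, 21, 33, 49, 61, 42, 20, 41, 58, 62, 61, 61, 60, 61, 66, 107, 98, 78, 60, 59, 58, 57, 57, 56, 51, 58, 41]
216 [19, 21, 36, 72, 113, 113, 113, 113, 111, 111, 111, 107, 108, 92, 63, 63, 66, 65, 61, 60, 58, 58, 58, 59, 51, 44, 54, 58, 58, 43] 
    [20, 18, 33, 57, 63, 63, 63, 63, 62, 62, 62, 62, 102, 108, 109, 109, 94, 63, 60, 58, 58, 57, 58, 58, 50, 45, 54, 57, 57, 42]
220 [103, 115, 114, 115, 113, 112, 112, 113, 113, 111, 112, 112, 110, 95, 69, 59, 59, 60, 59, 59, 59, 50, 43, 56, 58, 58, 54, 41, 60, 70] 
    [101, 112, 112, 111, 94, 63, 63, 64, 63, 79, 110, 110, 107, 93, 67, 58, 58, 58, 58, 57, 58, 49, 43, 56, 56, 57, 53, 40, 59, 68]
```

```bash
python3 -m pendant '{"gripper":[100,100,100,100,100,100,100,100],"xyz":[[0.029,0.043,0],[0.029,0.043,0],[0.029,0.043,0],[0.029,0.043,0],[0.029,0.043,0],[0.029,0.043,0],[0.029,0.043,0],[0,0,0]],"spin":[0,0,0,0,0,0,0,0]}'; python3 pad.py; python3 - <<'E'
from lines import *
from bench import eyes
d=eyes.snapshot('side');A=cv2.imread('pics/side0.png').mean(2).astype(int);B=d['frame'].mean(2).astype(int)
for r in range(201,219):print(r,A[r,246:274:2].tolist(),B[r,246:274:2].tolist())
S=eyes.snapshot('scene')['frame'].mean(2).astype(int);A=cv2.imread('pics/scene0.png').mean(2).astype(int)
for r in range(258,274,1):print(r,A[r,378:406:2].tolist(),S[r,378:406:2].tolist())
E
```

```text
t: 33.48
eef_pos: [313.5, 453.4, 248.7]
tool_rot: [-0.05, 0.999, 0.0, -0.001]
ft_force: [0.8, -0.4, -0.2]
opening: 87.0
grip_force: 0.0
-1 0.8542
0 0.9768
1 0.9062
2 0.6904
201 [122, 114, 110, 108, 108, 108, 107, 107, 105, 81, 89, 106, 102, 72] [124, 116, 111, 108, 109, 109, 109, 72, 19, 18, 16, 22, 39, 50]
202 [114, 108, 108, 107, 108, 108, 107, 107, 103, 43, 52, 97, 95, 62] [116, 110, 109, 109, 109, 110, 109, 78, 19, 24, 17, 19, 21, 42]
203 [108, 108, 108, 107, 108, 109, 108, 108, 88, 31, 31, 59, 70, 79] [110, 109, 110, 108, 109, 110, 109, 79, 18, 29, 27, 22, 17, 25]
204 [108, 109, 108, 108, 109, 108, 109, 108, 54, 30, 30, 25, 44, 72] [110, 111, 110, 110, 111, 111, 110, 98, 24, 31, 29, 28, 20, 18]
205 [107, 109, 109, 109, 109, 108, 109, 103, 29, 29, 29, 28, 31, 61] [109, 111, 110, 110, 110, 109, 110, 104, 28, 29, 30, 30, 22, 16]
206 [108, 110, 110, 108, 108, 108, 108, 88, 31, 29, 29, 29, 26, 60] [110, 111, 111, 109, 109, 109, 109, 91, 29, 30, 30, 30, 20, 24]
207 [110, 111, 109, 108, 107, 83, 107, 95, 29, 28, 30, 24, 22, 60] [111, 112, 110, 109, 109, 107, 108, 68, 30, 31, 29, 25, 21
[... 2667 characters left out ...]
4, 62, 30, 29, 24, 13, 9, 30, 34, 17, 25, 64, 98, 91] [93, 73, 80, 81, 81, 26, 27, 44, 46, 28, 13, 66, 99, 89]
269 [52, 16, 10, 25, 13, 19, 18, 24, 29, 10, 43, 87, 96, 94] [99, 96, 79, 77, 81, 31, 20, 28, 44, 20, 32, 86, 96, 96]
270 [28, 26, 22, 18, 15, 25, 21, 16, 23, 21, 64, 94, 95, 96] [86, 104, 74, 79, 69, 24, 20, 25, 19, 14, 64, 98, 98, 95]
271 [7, 20, 17, 15, 16, 20, 25, 19, 19, 42, 86, 96, 96, 93] [78, 79, 80, 79, 33, 21, 24, 15, 15, 39, 88, 96, 94, 97]
272 [10, 11, 18, 27, 23, 14, 24, 15, 29, 65, 95, 94, 95, 94] [76, 79, 80, 58, 15, 20, 20, 12, 26, 64, 100, 97, 95, 95]
273 [11, 16, 9, 18, 22, 13, 13, 23, 45, 84, 95, 95, 92, 94] [79, 81, 73, 16, 26, 26, 17, 24, 43, 84, 95, 97, 94, 98]
```

```bash
python3 - <<'E'
from lines import *
from bench import eyes
p=[590.97,173.36,.092] # pump origin shifted by the carrier's -7
for n in('side','scene'):
  d=eyes.snapshot(n);A=cv2.imread(f'pics/{n}0.png').astype(np.float32).mean(2);B=d['frame'].astype(np.float32).mean(2)
  q=proj(d,world(p,[[-94,-13,87],[-94,13,87],[-72,13,87],[-72,-13,87]]));k=np.diff(proj(d,world(p,[[-83,0,87],[-83,0,77]])),axis=0)[0]/10
  qx=proj(d,world(p,[[-83,0,87],[-73,0,87]]));kx=np.diff(qx,axis=0)[0]/10
  m=np.zeros(A.shape,np.uint8);cv2.fillConvexPoly(m,q.round().astype(int),1);m=cv2.dilate(m,np.ones((3,3)))>0
  res=[]
  for dz in np.arange(-2,10.1,1):
    for dx in(-2,-1,0,1,2):
      t=k*dz+kx*dx;C=cv2.warpAffine(A,np.float32([[1,0,t[0]],[0,1,t[1]]]),(640,480),flags=cv2.INTER_CUBIC)
      res.append((np.corrcoef(C[m],B[m])[0,1],dz,dx))
  res.sort(reverse=True);print(n,k,q.round().tolist(),[tuple(np.round(r,3).tolist()) for r in res[:5]]);print([tuple(np.round(r,3).tolist()) for r in sorted(res,key=lambda r:r[1]) if r[2]==0])
E
```

```text
side [0.02638146 0.32041621] [[257.0, 215.0], [250.0, 210.0], [257.0, 207.0], [264.0, 211.0]] [(0.981, 2.0, 0.0), (0.979, 2.0, -1.0), (0.977, 1.0, -1.0), (0.975, 1.0, 0.0), (0.975, 3.0, 0.0)]
[(0.901, -2.0, 0.0), (0.932, -1.0, 0.0), (0.958, 0.0, 0.0), (0.975, 1.0, 0.0), (0.981, 2.0, 0.0), (0.975, 3.0, 0.0), (0.958, 4.0, 0.0), (0.936, 5.0, 0.0), (0.901, 6.0, 0.0), (0.864, 7.0, 0.0), (0.836, 8.0, 0.0), (0.808, 9.0, 0.0), (0.77, 10.0, 0.0)]
scene [-0.04019345  0.3121551 ] [[390.0, 259.0], [400.0, 265.0], [394.0, 271.0], [384.0, 265.0]] [(0.854, 1.0, 0.0), (0.852, 0.0, 1.0), (0.851, 2.0, 0.0), (0.85, 1.0, 1.0), (0.849, 2.0, -1.0)]
[(0.746, -2.0, 0.0), (0.797, -1.0, 0.0), (0.834, 0.0, 0.0), (0.854, 1.0, 0.0), (0.851, 2.0, 0.0), (0.832, 3.0, 0.0), (0.802, 4.0, 0.0), (0.771, 5.0, 0.0), (0.733, 6.0, 0.0), (0.694, 7.0, 0.0), (0.67, 8.0, 0.0), (0.65, 9.0, 0.0), (0.624, 10.0, 0.0)]
```

```bash
python3 - <<'E'
from lines import *
from bench import eyes
a=np.array([.9772,-.2124]);n=np.array([.2124,.9772]);o=648.5*a-74.6*n;p=[o[0],o[1],-.214]
for nm in('side','scene'):
  d=eyes.snapshot(nm);A=cv2.imread(f'pics/{nm}0.png').astype(np.float32).mean(2);B=d['frame'].astype(np.float32).mean(2)
  q=proj(d,world(p,[[-94,-13,57],[-94,13,57],[-72,13,57],[-72,-13,57]]));k=np.diff(proj(d,world(p,[[-83,0,57],[-83,0,47]])),axis=0)[0]/10
  m=np.zeros(A.shape,np.uint8);cv2.fillConvexPoly(m,q.round().astype(int),1);m=cv2.dilate(m,np.ones((3,3)))>0
  print(nm,q.round().tolist(),[(float(dz),round(float(np.corrcoef(cv2.warpAffine(A,np.float32([[1,0,k[0]*dz],[0,1,k[1]*dz]]),(640,480),flags=cv2.INTER_CUBIC)[m],B[m])[0,1]),3)) for dz in np.arange(-6,6.1,1)])
  x,y=q.mean(0).round().astype(int)
  for r in range(y-8,y+7):print(A[r,x-10:x+12:2].astype(int).tolist(),B[r,x-10:x+12:2].astype(int).tolist())
E
```

```text
side [[366.0, 298.0], [359.0, 290.0], [368.0, 287.0], [375.0, 295.0]] [(-6.0, 0.784), (-5.0, 0.842), (-4.0, 0.886), (-3.0, 0.933), (-2.0, 0.969), (-1.0, 0.992), (0.0, 1.0), (1.0, 0.993), (2.0, 0.975), (3.0, 0.947), (4.0, 0.914), (5.0, 0.884), (6.0, 0.851)]
[173, 175, 176, 175, 175, 174, 174, 174, 175, 75, 30] [176, 176, 177, 177, 177, 176, 176, 177, 177, 76, 31]
[173, 174, 173, 175, 174, 172, 174, 175, 120, 33, 30] [174, 176, 176, 177, 177, 174, 177, 177, 121, 34, 30]
[172, 173, 174, 177, 176, 172, 154, 174, 85, 30, 30] [174, 174, 177, 180, 179, 175, 156, 177, 85, 29, 30]
[175, 175, 178, 177, 162, 111, 89, 155, 77, 30, 30] [177, 178, 180, 180, 165, 112, 90, 157, 78, 31, 31]
[172, 172, 177, 156, 110, 63, 59, 69, 34, 28, 30] [174, 175, 179, 158, 111, 65, 59, 71, 34, 27, 31]
[172, 170, 157, 78, 67, 54, 53, 29, 28, 23, 30] [174, 172, 159, 79, 68, 54, 55, 29, 27, 24, 30]
[175, 173, 79, 58, 59, 56, 57, 50, 27, 22, 29] [178, 174, 80, 58, 59, 55, 57, 49, 27, 24, 29]
[175, 173, 47, 46, 60, 56, 50, 56, 27, 26, 23] [177, 175, 48, 48, 61, 56, 51, 49, 29, 23, 25]
[168, 156, 25, 30, 57, 61, 51, 57
[... 1684 characters left out ...]
, 41, 50, 53, 48, 68, 109, 107, 109]
[96, 146, 35, 39, 50, 42, 45, 31, 101, 109, 109] [101, 146, 33, 39, 53, 46, 46, 33, 101, 108, 108]
[8, 75, 21, 23, 50, 51, 40, 23, 69, 109, 110] [7, 79, 19, 22, 49, 51, 42, 23, 71, 109, 109]
[15, 18, 14, 17, 48, 23, 24, 14, 50, 105, 108] [21, 23, 14, 23, 50, 27, 20, 18, 48, 106, 107]
[19, 21, 17, 12, 32, 17, 23, 10, 48, 100, 106] [24, 16, 26, 12, 35, 20, 20, 9, 46, 102, 105]
[16, 24, 24, 20, 17, 18, 20, 22, 65, 96, 107] [18, 22, 23, 24, 14, 13, 17, 28, 67, 96, 107]
[19, 21, 19, 25, 11, 23, 36, 95, 116, 120, 106] [18, 25, 24, 21, 12, 22, 28, 96, 119, 123, 108]
[14, 23, 11, 18, 25, 61, 95, 153, 153, 145, 105] [11, 14, 19, 29, 25, 62, 98, 154, 155, 145, 110]
```

The charger's catch shows the same height caught and free, but the pump's pad now sits ~2 mm low, so the pack may not be fully latched. I'll push it gently home again with closed fingers on its rear face.

```bash
python3 -m pendant '{"gripper":[0,0,0,0,0,0,0,0,0,0,0],"xyz":[[-0.0264,-0.0437,0],[-0.0264,-0.0437,0],[-0.0264,-0.0437,0],[-0.0264,-0.0437,0],[-0.0264,-0.0437,0],[-0.0264,-0.0437,0],[-0.0264,-0.0437,0],[0,0,0.03],[0,0,0.04],[0,0,0.03],[0,0,0]],"spin":[0,0,0,0,0,0,0,0.008,0,0,0]}' 20; python3 pad.py
```

```text
t: 35.2
eef_pos: [528.2, 161.3, 147.6]
tool_rot: [-0.042, 0.999, -0.001, -0.002]
ft_force: [-0.1, 0.7, 1.3]
opening: 0.2
grip_force: 0.0
-1 0.8126
0 0.8854
1 0.7812
2 0.5524
```

```bash
python3 -m pendant '{"gripper":[0,0,0,0,0,0],"xyz":[[0.0005,0.0063,0.03],[0,0,0.03],[0,0,0.02],[0,0,0.008],[0,0,0.003],[0,0,0]],"spin":[-0.008,0,0,0,0,0]}'; python3 -m pendant '{"gripper":[0,0,0],"xyz":[[-0.002,0,0],[-0.002,0,0],[0,0,0]],"spin":[0,0,0]}'; python3 -m pendant '{"gripper":[0,0],"xyz":[[-0.0015,0,0],[0,0,0]],"spin":[0,0]}'
```

```text
t: 36.0
eef_pos: [529.2, 169.0, 59.4]
tool_rot: [-0.046, 0.999, 0.0, 0.001]
ft_force: [0.3, 0.7, -0.3]
opening: 0.5
grip_force: 0.0
t: 36.38
eef_pos: [532.8, 169.2, 58.5]
tool_rot: [-0.046, 0.999, 0.0, 0.0]
ft_force: [0.1, -0.4, 0.4]
opening: 0.5
grip_force: 0.0
t: 36.62
eef_pos: [532.9, 169.2, 58.2]
tool_rot: [-0.046, 0.999, -0.0, -0.001]
ft_force: [-5.5, -0.6, 4.1]
opening: 0.6
grip_force: 3.0
```

```bash
python3 -m pendant '{"gripper":[0,0,0],"xyz":[[-0.0008,0,-0.0005],[-0.0007,0,0],[0,0,0]],"spin":[0,0,0]}'; python3 pad.py;  python3 -m pendant '{"gripper":[0,0,0],"xyz":[[-0.001,0,-0.0003],[0,0,0],[0,0,0]],"spin":[0,0,0]}'; python3 pad.py
```

```text
t: 37.0
eef_pos: [533.8, 169.5, 58.3]
tool_rot: [-0.046, 0.999, -0.0, -0.002]
ft_force: [-7.2, 0.6, 3.2]
opening: 0.3
grip_force: 3.3
-1 0.784
0 0.8599
1 0.7515
2 0.5404
t: 37.42
eef_pos: [534.7, 169.5, 58.4]
tool_rot: [-0.046, 0.999, -0.0, -0.002]
ft_force: [-5.5, 1.5, 0.1]
opening: 0.8
grip_force: 2.9
-1 0.7848
0 0.8632
1 0.7561
2 0.5496
```

```bash
python3 -m pendant '{"gripper":[0,0,0],"xyz":[[-0.001,0,-0.0002],[0,0,0],[0,0,0]],"spin":[0,0,0]}';   python3 -m pendant '{"gripper":[0,0,0],"xyz":[[-0.001,0,-0.0002],[0,0,0],[0,0,0]],"spin":[0,0,0]}'; python3 pad.py
```

```text
t: 37.85
eef_pos: [534.7, 169.7, 58.3]
tool_rot: [-0.046, 0.999, -0.0, -0.003]
ft_force: [-8.7, -0.4, 1.2]
opening: 0.3
grip_force: 4.6
t: 38.22
eef_pos: [534.6, 169.7, 58.4]
tool_rot: [-0.047, 0.999, -0.0, -0.004]
ft_force: [-14.3, 0.3, 3.6]
opening: 0.5
grip_force: 6.8
-1 0.7862
0 0.8656
1 0.7618
2 0.5641
```

```bash
cat > pp.py <<'E'
from lines import *
from bench import eyes
A=cv2.imread('pics/side0.png').mean(2).astype(int);B=eyes.snapshot('side')['frame'].mean(2).astype(int)
for r in range(205,218):print(r,A[r,248:268:2].tolist(),B[r,248:268:2].tolist())
E
python3 pp.py; python3 -m pendant '{"gripper":[0,0,0,0],"xyz":[[0.0015,0,0],[0.0015,0,0],[0.001,0,0],[0,0,0]],"spin":[0,0,0,0]}'; python3 -m pendant '{"gripper":[0,0,0,0],"xyz":[[0.0015,0,0],[0.0015,0,0],[0.001,0,0],[0,0,0]],"spin":[0,0,0,0]}'; python3 pp.py
```

```text
205 [109, 109, 109, 109, 108, 109, 103, 29, 29, 29] [65, 64, 65, 65, 64, 65, 91, 19, 17, 18]
206 [110, 110, 108, 108, 108, 108, 88, 31, 29, 29] [65, 65, 65, 64, 64, 73, 94, 20, 15, 18]
207 [111, 109, 108, 107, 83, 107, 95, 29, 28, 30] [65, 64, 65, 64, 58, 103, 99, 19, 19, 19]
208 [110, 108, 107, 106, 55, 77, 75, 20, 29, 29] [66, 64, 63, 65, 43, 77, 80, 18, 19, 19]
209 [109, 107, 106, 75, 50, 53, 48, 23, 24, 26] [65, 64, 63, 49, 38, 41, 44, 17, 21, 20]
210 [108, 105, 77, 59, 60, 61, 57, 26, 20, 19] [64, 63, 59, 40, 42, 42, 38, 19, 19, 20]
211 [109, 102, 41, 63, 62, 63, 61, 36, 24, 18] [65, 61, 39, 42, 43, 44, 43, 22, 21, 19]
212 [110, 101, 23, 47, 59, 59, 51, 29, 27, 20] [102, 95, 20, 32, 39, 39, 38, 22, 21, 24]
213 [108, 101, 18, 25, 46, 44, 31, 17, 21, 49] [114, 106, 17, 23, 30, 34, 26, 19, 18, 33]
214 [106, 74, 18, 18, 31, 29, 20, 17, 43, 73] [112, 79, 16, 19, 25, 25, 19, 20, 30, 50]
215 [103, 60, 25, 16, 21, 21, 17, 23, 50, 100] [108, 64, 27, 19, 21, 19, 18, 26, 41, 62]
216 [101, 56, 52, 25, 15, 17, 18, 35, 69, 107] [106, 61, 56, 28, 19, 17, 19, 36, 58, 64]
217 [81, 86, 64, 53, 21
[... 792 characters left out ...]
108, 105, 77, 59, 60, 61, 57, 26, 20, 19] [64, 62, 48, 36, 37, 36, 30, 19, 18, 18]
211 [109, 102, 41, 63, 62, 63, 61, 36, 24, 18] [65, 61, 28, 35, 35, 40, 39, 29, 16, 18]
212 [110, 101, 23, 47, 59, 59, 51, 29, 27, 20] [66, 61, 20, 31, 37, 39, 38, 25, 18, 20]
213 [108, 101, 18, 25, 46, 44, 31, 17, 21, 49] [102, 60, 19, 23, 38, 40, 25, 19, 19, 32]
214 [106, 74, 18, 18, 31, 29, 20, 17, 43, 73] [113, 60, 18, 18, 27, 32, 19, 19, 29, 50]
215 [103, 60, 25, 16, 21, 21, 17, 23, 50, 100] [109, 63, 26, 16, 19, 21, 19, 21, 41, 61]
216 [101, 56, 52, 25, 15, 17, 18, 35, 69, 107] [106, 59, 53, 24, 18, 16, 20, 35, 59, 63]
217 [81, 86, 64, 53, 21, 16, 33, 67, 99, 107] [86, 91, 66, 33, 21, 18, 37, 58, 64, 64]
```

```bash
python3 -m pendant '{"gripper":[0,0,0,0,0],"xyz":[[-0.001,0,0.002],[-0.002,0,0],[-0.0015,0,0.0005],[-0.001,0,0.0005],[0,0,0]],"spin":[0,0,0,0,0]}'; python3 -m pendant '{"gripper":[0,0,0],"xyz":[[-0.001,0,0.0003],[0,0,0],[0,0,0]],"spin":[0,0,0]}'; python3 pp.py|sed -n 3,6p;  python3 -m pendant '{"gripper":[0,0,0,0,0,0],"xyz":[[0.001,0,0],[0.001,0,0],[0.001,0,0],[0.001,0,0],[0.001,0,0],[0.001,0,0]],"spin":[0,0,0,0,0,0]}'; python3 pp.py
```

```text
t: 40.0
eef_pos: [534.0, 169.6, 56.4]
tool_rot: [-0.046, 0.999, -0.0, -0.002]
ft_force: [-10.5, -0.7, 7.9]
opening: 0.8
grip_force: 5.2
t: 40.38
eef_pos: [534.8, 169.7, 56.1]
tool_rot: [-0.046, 0.999, -0.0, -0.002]
ft_force: [-11.7, -1.3, 9.5]
opening: 0.4
grip_force: 6.1
207 [111, 109, 108, 107, 83, 107, 95, 29, 28, 30] [66, 65, 64, 65, 72, 113, 71, 19, 17, 18]
208 [110, 108, 107, 106, 55, 77, 75, 20, 29, 29] [65, 64, 64, 73, 72, 91, 76, 17, 21, 21]
209 [109, 107, 106, 75, 50, 53, 48, 23, 24, 26] [65, 64, 64, 63, 53, 57, 52, 17, 21, 20]
210 [108, 105, 77, 59, 60, 61, 57, 26, 20, 19] [65, 65, 61, 46, 38, 38, 33, 19, 20, 20]
t: 41.18
eef_pos: [531.5, 168.8, 56.3]
tool_rot: [-0.046, 0.999, -0.0, 0.0]
ft_force: [-0.9, -0.6, 0.2]
opening: 0.4
grip_force: 0.0
205 [109, 109, 109, 109, 108, 109, 103, 29, 29, 29] [65, 64, 64, 64, 64, 46, 21, 18, 15, 15]
206 [110, 110, 108, 108, 108, 108, 88, 31, 29, 29] [64, 65, 63, 65, 64, 70, 55, 16, 17, 16]
207 [111, 109, 108, 107, 83, 107, 95, 29, 28, 30] [66, 65, 64, 63, 72, 103, 62, 18, 17, 20]
208 [110, 108, 107, 106, 55, 77, 75, 20, 29, 29] [64, 65, 64, 73, 80, 92, 76, 18, 21, 21]
209 [109, 107, 106, 75, 50, 53, 48, 23, 24, 26] [65, 63, 64, 77, 59, 54, 53, 19, 20, 17]
210 [108, 105, 77, 59, 60, 61, 57, 26, 20, 19] [65, 64, 53, 54, 37, 36, 32, 20, 20, 18]
211 [109, 102, 41, 63, 62, 63, 61, 36, 24, 18] [65, 62, 36, 36, 36, 35, 34, 22, 18, 18]
212 [110, 101, 23, 47, 59, 59, 51, 29, 27, 20] [65, 61, 22, 36, 36, 37, 34, 25, 17, 20]
213 [108, 101, 18, 25, 46, 44, 31, 17, 21, 49] [103, 94, 19, 27, 43, 41, 33, 19, 19, 34]
214 [106, 74, 18, 18, 31, 29, 20, 17, 43, 73] [111, 79, 18, 19, 32, 33, 25, 17, 27, 50]
215 [103, 60, 25, 16, 21, 21, 17, 23, 50, 100] [108, 63, 27, 17, 20, 20, 18, 19, 41, 61]
216 [101, 56, 52, 25, 15, 17, 18, 35, 69, 107] [106, 60, 54, 21, 19, 20, 21, 34, 59, 64]
217 [81, 86, 64, 53, 21, 16, 33, 67, 99, 107] [86, 92, 66, 32, 21, 19, 31, 58, 64, 64]
```

```bash
python3 -m pendant '{"gripper":[0,0,0,0,0,0,0,0,0],"xyz":[[0,0,-0.01],[0,0,-0.03],[0,0,-0.05],[0.01,0.03,-0.04],[0.02,0.05,0],[0.02,0.05,0],[0.02,0.05,0],[0.02,0.05,0],[0,0.03,0]],"spin":[0,0,0,0,0,0,0,0,0]}'; python3 pad.py; python3 pp.py
python3 - <<'E'
from lines import *
from bench import eyes
p=[590.97,173.36,.092]
d=eyes.snapshot('side');A=cv2.imread('pics/side0.png').astype(np.float32).mean(2);B=d['frame'].astype(np.float32).mean(2)
q=proj(d,world(p,[[-94,-13,87],[-94,13,87],[-72,13,87],[-72,-13,87]]));k=np.diff(proj(d,world(p,[[-83,0,87],[-83,0,77]])),axis=0)[0]/10
m=np.zeros(A.shape,np.uint8);cv2.fillConvexPoly(m,q.round().astype(int),1);m=cv2.dilate(m,np.ones((3,3)))>0
print([(float(dz),round(float(np.corrcoef(cv2.warpAffine(A,np.float32([[1,0,k[0]*dz],[0,1,k[1]*dz]]),(640,480),flags=cv2.INTER_CUBIC)[m],B[m])[0,1]),3)) for dz in np.arange(-2,6.1,1)])
E
```

```text
t: 42.35
eef_pos: [415.1, 422.7, 187.2]
tool_rot: [-0.048, 0.999, 0.001, -0.0]
ft_force: [-0.0, -0.5, 0.1]
opening: 0.3
grip_force: 0.0
-1 0.8554
0 0.9766
1 0.9069
2 0.6948
205 [109, 109, 109, 109, 108, 109, 103, 29, 29, 29] [112, 112, 111, 112, 112, 111, 105, 29, 30, 29]
206 [110, 110, 108, 108, 108, 108, 88, 31, 29, 29] [112, 112, 111, 111, 110, 110, 92, 30, 29, 30]
207 [111, 109, 108, 107, 83, 107, 95, 29, 28, 30] [113, 112, 110, 110, 109, 111, 69, 30, 29, 30]
208 [110, 108, 107, 106, 55, 77, 75, 20, 29, 29] [113, 111, 111, 110, 91, 89, 74, 27, 30, 30]
209 [109, 107, 106, 75, 50, 53, 48, 23, 24, 26] [112, 110, 111, 96, 70, 64, 51, 21, 29, 30]
210 [108, 105, 77, 59, 60, 61, 57, 26, 20, 19] [111, 111, 92, 69, 60, 56, 40, 23, 24, 25]
211 [109, 102, 41, 63, 62, 63, 61, 36, 24, 18] [112, 108, 57, 54, 53, 51, 48, 37, 25, 20]
212 [110, 101, 23, 47, 59, 59, 51, 29, 27, 20] [112, 104, 30, 49, 51, 50, 49, 32, 26, 21]
213 [108, 101, 18, 25, 46, 44, 31, 17, 21, 49] [111, 103, 20, 36, 59, 59, 41, 21, 23, 49]
214 [106, 74, 18, 18, 31, 29, 20, 17, 43, 73] [109, 76, 19, 22, 46, 49, 24, 18, 39, 75]
215 [103, 60, 25, 16, 21, 21, 17, 23, 50, 100] [106, 62, 28, 18, 26, 29, 19, 19, 48, 103]
216 [101, 56, 52, 25, 15, 17, 18, 35, 69, 107] [104, 59, 54, 25, 16, 17, 18, 44, 98, 110]
217 [81, 86, 64, 53, 21, 16, 33, 67, 99, 107] [83, 89, 65, 54, 21, 17, 29, 70, 111, 110]
[(-2.0, 0.903), (-1.0, 0.934), (0.0, 0.959), (1.0, 0.976), (2.0, 0.981), (3.0, 0.976), (4.0, 0.961), (5.0, 0.941), (6.0, 0.908)]
```

```bash
python3 -m pendant '{"gripper":[100,100,100,100,100,100,100,100,100,100],"xyz":[[-0.0245,-0.0442,0],[-0.0245,-0.0442,0],[-0.0245,-0.0442,0],[-0.0245,-0.0442,0],[-0.0245,-0.0442,0],[-0.0245,-0.0442,0],[0,0,0.02],[0,0,0.02],[0,0,0.01],[0,0,0]],"spin":[0.004,0,0,0,0,0,0,0,0,0]}'
```

```text
t: 43.75
eef_pos: [587.2, 167.7, 136.2]
tool_rot: [-0.044, 0.999, -0.0, -0.0]
ft_force: [0.3, -0.1, -0.2]
opening: 85.8
grip_force: 0.0
```

```bash
python3 -m pendant '{"gripper":[100,100,100,100,66,60,60,60],"xyz":[[0,0.0051,0.02],[0,0,0.03],[0,0,0.018],[0,0,0.006],[0,0,0],[0,0,0],[0,0,0],[0,0,0]],"spin":[-0.004,0,0,0,0,0,0,0]}' 15; python3 -m pendant '{"gripper":[60,60,60,60],"xyz":[[0.001,0,0],[0.001,0,0],[0,0,0],[0,0,0]],"spin":[0,0,0,0]}'
```

```text
t: 44.75
eef_pos: [587.3, 173.5, 62.9]
tool_rot: [-0.046, 0.999, 0.0, 0.0]
ft_force: [-1.7, -2.1, 3.5]
opening: 59.9
grip_force: 15.0
t: 45.25
eef_pos: [587.3, 173.5, 63.0]
tool_rot: [-0.046, 0.999, 0.0, 0.002]
ft_force: [8.2, -0.2, -2.2]
opening: 60.0
grip_force: 15.0
```

```bash
python3 pad.py; python3 pp.py | sed -n 3,10p; python3 -m pendant '{"gripper":[60,60,60],"xyz":[[-0.002,0,0],[-0.0005,0,0],[0,0,0]],"spin":[0,0,0]}'; python3 pad.py
```

```text
-1 0.8785
0 0.9889
1 0.8959
2 0.6732
207 [111, 109, 108, 107, 83, 107, 95, 29, 28, 30] [117, 115, 114, 114, 110, 113, 83, 31, 31, 32]
208 [110, 108, 107, 106, 55, 77, 75, 20, 29, 29] [116, 114, 113, 112, 85, 87, 70, 24, 33, 29]
209 [109, 107, 106, 75, 50, 53, 48, 23, 24, 26] [115, 113, 112, 77, 66, 68, 44, 19, 25, 27]
210 [108, 105, 77, 59, 60, 61, 57, 26, 20, 19] [114, 111, 97, 61, 62, 62, 51, 24, 20, 23]
211 [109, 102, 41, 63, 62, 63, 61, 36, 24, 18] [115, 109, 60, 62, 61, 54, 53, 43, 24, 19]
212 [110, 101, 23, 47, 59, 59, 51, 29, 27, 20] [115, 107, 27, 49, 53, 52, 50, 34, 29, 20]
213 [108, 101, 18, 25, 46, 44, 31, 17, 21, 49] [114, 106, 18, 31, 53, 50, 36, 19, 24, 51]
214 [106, 74, 18, 18, 31, 29, 20, 17, 43, 73] [111, 79, 18, 18, 40, 36, 21, 21, 40, 78]
t: 45.72
eef_pos: [587.3, 173.5, 62.9]
tool_rot: [-0.046, 0.999, 0.0, -0.0]
ft_force: [-2.1, -2.2, 7.6]
opening: 59.8
grip_force: 15.0
-1 0.8778
0 0.9898
1 0.8973
2 0.6753
```

```bash
python3 -m pendant '{"gripper":[60,60,60,60],"xyz":[[-0.001,0,-0.0005],[-0.001,0,-0.0005],[-0.001,0,-0.0003],[0,0,0]],"spin":[0,0,0,0]}'; python3 pad.py;  python3 -m pendant '{"gripper":[60,60],"xyz":[[-0.0008,0,-0.0002],[0,0,0]],"spin":[0,0]}'; python3 pad.py
```

```text
t: 46.28
eef_pos: [588.2, 173.5, 62.9]
tool_rot: [-0.046, 0.999, -0.0, -0.002]
ft_force: [-6.6, -2.7, 5.1]
opening: 59.8
grip_force: 15.0
-1 0.8911
0 0.9996
1 0.8883
2 0.6546
t: 46.58
eef_pos: [588.9, 173.6, 63.0]
tool_rot: [-0.046, 0.999, -0.0, -0.002]
ft_force: [-6.0, -1.9, 3.4]
opening: 60.3
grip_force: 15.0
-1 0.8908
0 0.9996
1 0.8882
2 0.6541
```

```bash
python3 -m pendant '{"gripper":[60,60,60,60,60,60],"xyz":[[0.0007,0,0.0003],[0.0007,0,0.0003],[0.0007,0,0.0002],[0.0007,0,0.0002],[0.0007,0,0],[0,0,0]],"spin":[0,0,0,0,0,0]}'; python3 pad.py
```

```text
t: 47.38
eef_pos: [587.9, 173.6, 62.9]
tool_rot: [-0.046, 0.999, 0.0, 0.0]
ft_force: [-2.5, -2.4, 4.2]
opening: 59.4
grip_force: 15.0
-1 0.8906
0 0.9996
1 0.8885
2 0.6553
```

```bash
python3 -m pendant '{"gripper":[60,60,60,60],"xyz":[[0.0005,0,0],[0.0005,0,0],[0.0003,0,0],[0,0,0]],"spin":[0,0,0,0]}'; python3 pad.py; python3 -m pendant '{"gripper":[70,73,80,100,100],"xyz":[[0,0,0],[0,0,0],[0,0,0],[0,0,0],[0,0,0]],"spin":[0,0,0,0,0]}'; python3 pad.py
```

```text
t: 47.92
eef_pos: [587.3, 173.6, 62.9]
tool_rot: [-0.046, 0.999, 0.0, 0.001]
ft_force: [4.6, -1.5, 0.7]
opening: 59.9
grip_force: 15.0
-1 0.8925
0 0.9995
1 0.8879
2 0.6546
t: 48.6
eef_pos: [586.4, 173.6, 62.7]
tool_rot: [-0.046, 0.999, 0.0, -0.0]
ft_force: [-0.6, -0.3, 0.4]
opening: 81.7
grip_force: 0.0
-1 0.8911
0 0.9996
1 0.8894
2 0.6568
```

The catch now stays fully up (0.9996) with the pack pulled back on it and let go. Retreat straight up and confirm.

```bash
python3 -m pendant '{"gripper":[100,100,100,100,100,100,100,100],"xyz":[[0,0,0],[0,0,-0.01],[0,0,-0.03],[0,0,-0.05],[0,0,-0.05],[0.02,0.04,-0.02],[0.02,0.05,0],[0,0,0]],"spin":[0,0,0,0,0,0,0,0]}'; python3 pad.py; python3 - <<'E'
from lines import *
from bench import eyes
o=cv2.imread('pics/scene0.png');S=eyes.snapshot('scene')['frame'];d=eyes.snapshot('side')['frame'];od=cv2.imread('pics/side0.png')
def c(nm,S,o,b):
  x,y,w,h=b;m=cv2.minMaxLoc(cv2.matchTemplate(S[y-6:y+h+6,x-6:x+w+6],o[y:y+h,x:x+w],cv2.TM_CCOEFF_NORMED));print(nm,round(m[1],3),np.array(m[3])-6)
for nm,b in dict(bottle=(492,322,42,58),clamp=(188,155,30,24),driver=(242,265,70,48),pump=(284,300,60,80)).items():c(nm,S,o,b)
c('stub side',d,od,(262,270,26,28))
E
```

```text
t: 49.65
eef_pos: [535.8, 264.8, 223.6]
tool_rot: [-0.05, 0.999, 0.001, -0.0]
ft_force: [0.0, 0.1, -1.2]
opening: 86.9
grip_force: 0.0
-1 0.8068
0 0.8631
1 0.7428
2 0.5445
bottle 0.997 [0 0]
clamp 0.994 [0 0]
driver 0.996 [0 0]
pump 0.996 [0 0]
stub side 0.385 [-6 -6]
```

```bash
python3 -m pendant '{"gripper":[100,100,100,100,100,100],"xyz":[[0.025,0.045,0],[0.025,0.045,0],[0.025,0.045,0],[0.025,0.045,0],[0.01,0.02,0],[0,0,0]],"spin":[0,0,0,0,0,0]}'; python3 pad.py; python3 - <<'E'
from lines import *
from bench import eyes
for nm,b in(('scene',(352,222,16,16)),('side',(266,276,18,18))):
  S=eyes.snapshot(nm)['frame'];o=cv2.imread(f'pics/{nm}0.png');x,y,w,h=b
  m=cv2.minMaxLoc(cv2.matchTemplate(S[y-6:y+h+6,x-6:x+w+6],o[y:y+h,x:x+w],cv2.TM_CCOEFF_NORMED));print(nm,round(m[1],3),np.array(m[3])-6)
E
```

```text
t: 50.55
eef_pos: [410.3, 448.8, 222.5]
tool_rot: [-0.047, 0.999, -0.0, -0.0]
ft_force: [-0.4, -0.5, 0.4]
opening: 86.9
grip_force: 0.0
-1 0.8912
0 0.9995
1 0.889
2 0.656
scene 0.996 [0 0]
side 1.0 [0 0]
```

The catch is fully up, the pack is latched, and the bystanders haven't moved. Handing in.

```bash
python3 -c "
from bench import env
print(env.hand_in())"
```

```text
the job is handed in; nothing more can be done
None
```

The battery pack is on the pump and latched: the catch is fully up in the camera images and the pack was let go. The job was handed in at about 51 s with the bystanders unmoved. The pack needed two extra pushes and a re-grip before the catch stayed fully up, and during those my fingertips probably pressed lightly (under 10 N) on the pump's catch hook.

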